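Load a resin mount in the durometer and hold the lever at its stop for the reading

TASK

Check the cure of the green resin mount: stand it, polished face up, fully down in the round nest of the durometer stand's slide carriage, then push the carriage all the way home under the gauge. Then swing the lever forward and down by its red ball knob against the return spring until it is at its stop, and keep holding it there with the fingers, the gauge pressing on the mount: finish while still holding the knob. Leave the black mounts, the two bottles and the swab jar where they stand.

Things in the scene. Friction and masses are not known exactly. Their poses are not given: they have to be found in the camera images.
- green_centre (a point): Centre (half-way up) of the green resin mount: an upright round disc, 31 mm in diameter and 24 mm high, about 20 g, loose on the bench among two black mounts; its z axis points up out of the polished face, which has a bare metal spot and is on top from the start.
- durometer_stand: Grey durometer press stand, fixed. Origin: on the bench, below the gauge axis. -x: front (dial side, to the robot); +y: left, along the slide; z up. Base 175 mm deep, 150 wide; slide bed to y = +265 mm. Column behind (x = 62 to 98 mm); head a box y = -30 to +30, from x = -33 backwards, z = 151 to 213 mm; round gauge (54 mm) and presser foot below it.
- carriage (a joint): Travel of the slide carriage along the stand's -y axis, m: 0 = fully out to the left (loading), 0.150 = home at its end stop with the nest straight under the presser foot. It slides with about 1.5 N of friction and stays where it is left.
- nest (a point): Centre of the floor of the round nest in the bright metal carriage: 34 mm wide, 6 mm deep, chamfered mouth. The floor is 29.5 mm above the bench and the carriage's top 35.5 mm. Moves with the carriage. A mount standing fully down in it has its centre 12 mm above this point.
- carriage_knob (a point): Middle of the black upright round knob (22 mm diameter, 28 mm high, from 9 to 37 mm above the carriage's top) at the carriage's left end, 125 mm from the nest along the stand's +y axis; gripped or pushed to slide the carriage.
- lever (a joint): Lever angle, rad: 0 = at rest, pointing to the stand's front (-x) and 0.80 rad above level; grows as the knob swings forward and down to the stop at 0.96 (0.16 below level). The return spring pulls with about 2 N at the knob at rest, 4.5 N at the stop, and swings it up when let go. The gauge sinks 20 mm per rad; its foot meets a seated mount at about 0.85 and then gives on its spring.
- lever_pivot (a point): Lever's pivot, 182 mm above the bench at the right of the head, in the plane in which the knob swings; the axis is the stand's y axis. The knob's centre is 150 mm from this point.
- lever_knob: Red ball knob at the lever's end, 30 mm in diameter; origin at its centre. The lever's 11 mm rod enters it from the pivot's side; the knob revolves freely on the rod. It can be gripped from above with the fingers on its left and right.
- presser_foot: Round steel presser foot (18 mm) under the gauge; origin at the centre of its lower face, 70.6 mm above the bench at rest.
- black_mount_a: Black resin mount, 31 mm in diameter, 21 mm high, loose; origin under its centre. Leave alone.
- black_mount_b: Black resin mount, 31 mm in diameter, 18 mm high, loose; origin under its centre. Leave alone.
- white_bottle: White bottle with red cap, 48 mm in diameter, 115 mm high; origin under its centre. Leave alone.
- brown_bottle: Brown bottle with black cap, 54 mm in diameter, 132 mm high; origin under its centre. Leave alone.
- swab_jar: Clear jar of swabs, 68 mm in diameter, 82 mm high; origin under its centre. Leave alone.
There are look-alikes about, which are no part of the job. Of the things that look like the part that bears green_centre, the smallest one is meant.

How it is judged (in metres and radians):
On the way, in this order (a step that is already met when the one before it is completed fails the run):
1. the green mount stands fully down in the nest, face up, let go (horizontal distance between green_centre and nest below 0.004 m and z of green_centre in the frame of nest below 0.0145 m and angle between green_centre's own z axis and vertical below 0.12 rad and contact force between the fingers and green_mount below 0.1 N), for 0.2 s.
2. the carriage is home under the gauge with the mount in its nest (value of joint carriage above 0.147 m and horizontal distance between green_centre and nest below 0.004 m), for 0.2 s.
3. the lever is wound to its stop and the foot presses on the mount (value of joint lever above 0.92 rad and contact force between presser_foot and green_mount above 3 N), for 0.2 s.
At the end, for the whole second after the job is handed in: Fingers hold the lever's knob (over 1 N), lever still and within 0.04 rad of its stop; foot bears on the green mount with over 3 N; carriage within 3 mm of home; mount face up, fully down in the nest (within 4 mm sideways, under 2.5 mm high, tilt under 0.12 rad) (all of step 2 and all of step 3 and velocity of joint lever below 0.1 rad/s and contact force between the fingers and lever_knob above 1 N and z of green_centre in the frame of nest below 0.0145 m and angle between green_centre's own z axis and vertical below 0.12 rad); the arm keeps its last pose, push and grip.
It fails at once if a black mount, a bottle or the swab jar is shifted by more than 30 mm (distance of any of black_mount_a, black_mount_b, white_bottle, brown_bottle, swab_jar from where it was at the start of the episode above 0.03 m).
It also fails if it takes over 59 s, if anything falls off the work surface, if the arm or the gripper's body presses on something with over 40 N, if the wrist force passes 120 N, or if a joint passes its speed limit or range.

ROBOT

A 6-joint arm with a two-finger parallel gripper is mounted at the origin on a cart in front of the work surface, level with it; the furniture and walls round the work are solid. World frame = base frame: x ahead of the robot, y to its left, z up, the work surface at z = 0. Lengths are in mm, angles in rad, forces in N, time in s.
With the tool pointing down it reaches from about 400 to 825 mm from the base axis. Payload 7 kg.
Tool frame: the origin (TCP) lies between the finger pads; the fingertips stand 17 mm ahead of it and the grasp point (between the pads) lies 2 mm behind it; z points along the fingers, y is the direction in which the jaws open and shut (so a half turn about z gives the same grasp; the last joint's range is limited). The gripper opens to 88 mm and grips with 3 to 60 N. Pads are 19 mm wide; open, the fingers measure 130 mm over their backs; the gripper's body (78 mm by 193 mm) begins 47 mm behind the grasp point.
Start: joints at [1.584, 0.359, 0.012, 0, -1.224, -0.288], TCP at [183.174, 649.648, 243.561] pointing down, gripper open.
Joint ranges: [-3.07, 3.07], [-1.43, 2.12], [-1.02, 1.25], [-3.03, 1.67], [-3.05, -0], [-3.03, 3.03]. Speed limits (rad/s): [2.39, 2.39, 3.01, 3.14, 3.14, 3.14].

INTERFACE

Orientations are given as a unit quaternion [x, y, z, w].
In Python, from plant import sense, camera, camera_params, manip gives the robot as it stands.
- The arm moves only by the tool servo_tool, never from a script. Its argument "increments" is a list of rows, each an object of numbers: "x", "y", "z": the shift along the tool's x, y, z in m; "wx", "wy", "wz": the turn, a rotation vector about the tool's x, y, z in degrees; "gripper": the finger opening in m, from 0 to 0.0876. In form: [{"x": .., "y": .., "z": .., "wx": .., "wy": .., "wz": .., "gripper": ..}, ...]. A call has 1 to 12 rows; each row is the pose to reach, as a shift and turn from the pose commanded when the call began, along the tool's axes at that moment; what a row does not reach only later rows make up. A row lasts 1/10 s, in which the tool goes at most 50 mm and 8.59 degrees, less where a joint would pass 70% of its speed; a pose out of reach is approached as far as the arm can. A call with a gripper value outside its range is refused whole. The fingers move at their own pace and stop on an object; "grip_force" is the grip in N (left out, the last holds). Time passes only in rows, so rows that repeat a pose let the fingers close. It gives the time, the measured TCP pose, the force and the opening at its end, in the units of the state.
- sense(): the state, without advancing time (a new reading comes with each control period).
- camera(name): name is "scene" or "top" or "wrist"; returns the picture (480x640x3 uint8, blue, green, red); there is no depth.
- camera_params(name): a dict with "camera_matrix" (3x3 intrinsics, pixels), "R" (3x3) and "t" (3): a world point X has camera coordinates R X + t. Camera axes: x right, y down, z forward; pixel columns grow to the right and rows downward; lengths in mm; the calibration is good to about 2 mm. A picture is of the moment at which its call begins: read the wrist's pose just before it. camera_params takes no time and is no camera call; for the wrist camera it gives the pose at the moment of the call.
- manip.sign_off(): hands the job in, once; it reports no verdict.
The state is a dict: "clock": time; "qpos": joint angles; "qvel": joint speeds; "effort": joint torques, N m; "ee_pos": TCP position; "orientation": TCP orientation; "force": force on the tool from outside, world axes, zero at the start; "torque": the same for the moment, N m; "opening": opening from 0.0 (shut) to 1.0 (fully open).
Only numpy, scipy, OpenCV 4.12 (cv2) and the standard library are available. Lean on these libraries where they do the work, as an engineer would, in place of code of your own. Each camera call takes 0.05 s, during which the arm holds its last target.

## Working session

There is one attempt and no reset: what is moved stays moved. The work goes in short steps, Python scripts to look and compute and a tool call to move; the robot and the scene stay as the last step left them, time stands still between calls to the robot, and variables do not carry over. Pictures are saved under pics/ and viewed, and the job is handed in when it is done.

Besides the shell and the picture viewer there is one more tool, called after "Call:" by a JSON object that holds its "method" and its "body". servo_tool: Moves the arm, as the interface text tells. Its arguments: {"type":"object","properties":{"increments":{"type":"array","items":{"type":"object","properties":{"x":{"type":"number"},"y":{"type":"number"},"z":{"type":"number"},"wx":{"type":"number"},"wy":{"type":"number"},"wz":{"type":"number"},"gripper":{"type":"number"}}}},"grip_force":{"type":"number"}},"required":["increments"]}

```bash
mkdir -p pics; ls
python3 - <<'E'
from plant import sense, camera, camera_params, manip
import cv2
s=sense();print(s)
for n in ['scene','top']:
    cv2.imwrite(f'pics/{n}0.png',camera(n)); print(n,camera_params(n))
E
```

```text
pics
{'clock': 0.0, 'qpos': array([ 1.58411612e+00,  3.59379520e-01,  1.10758317e-02, -3.37471224e-04,
       -1.22410445e+00, -2.88099531e-01]), 'qvel': array([-0.00109566, -0.00114519,  0.00140944,  0.00131683, -0.00102039,
        0.0002689 ]), 'effort': array([ 6.21360687e-04, -5.82716238e+01,  2.93050647e+01,  6.99710146e+00,
        7.03025493e-03, -1.55522353e-04]), 'ee_pos': array([183.05424823, 649.23275462, 242.63710209]), 'orientation': array([ 9.90568643e-01, -1.37014925e-01, -3.58529155e-05,  8.20591243e-04]), 'force': array([ 0.15525468, -0.53687053,  0.00340832]), 'torque': array([-0.00911053, -0.00688708, -0.04732736]), 'opening': 0.9989089173360994}
scene {'camera_matrix': array([[519.07251421,   0.        , 317.90105535],
       [  0.        , 519.07251421, 246.21635703],
       [  0.        ,   0.        ,   1.        ]]), 'R': array([[-0.76166688, -0.64794997,  0.00493977],
       [-0.41427984,  0.48109693, -0.77260466],
       [ 0.49823266, -0.59051383, -0.6348682 ]]), 't': array([ 385.13088411,  377.77835084, 1095.36124329])}
top {'camera_matrix': array([[528.95491552,   0.        , 320.93371705],
       [  0.        , 528.95491552, 241.30148284],
       [  0.        ,   0.        ,   1.        ]]), 'R': array([[-0.00603324, -0.99996204,  0.00628673],
       [-0.99293978,  0.00524584, -0.11850352],
       [ 0.11846604, -0.00695731, -0.99293373]]), 't': array([ -31.67063837,  567.27289136, 1751.52930781])}
```

View pics/scene0.png

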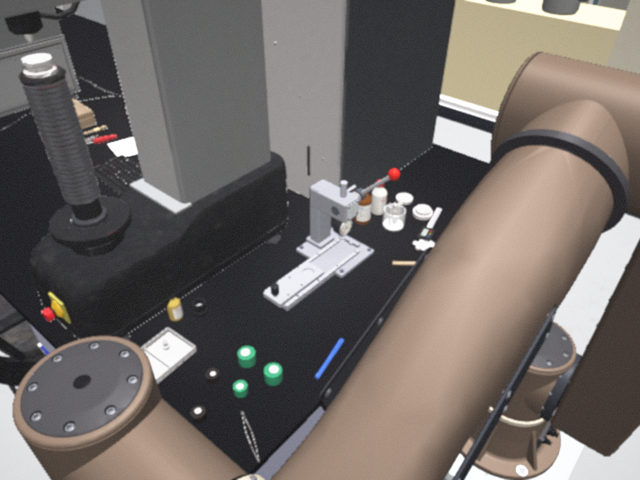

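View pics/top0.png

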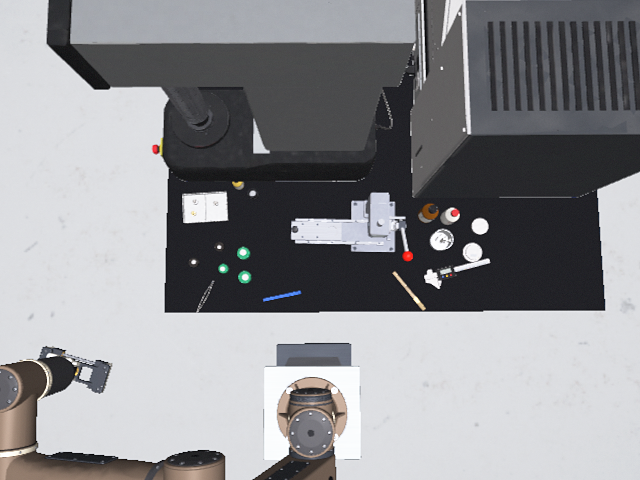

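```bash
cat > h.py <<'E'
from plant import sense, camera, camera_params, manip
import cv2, numpy as np
def ray(n,u,v,z,cp=None):
    c=cp or camera_params(n);K,R,t=c['camera_matrix'],c['R'],c['t']
    d=R.T@np.linalg.solve(K,np.array([u,v,1.]));o=-R.T@t
    return o+d*(z-o[2])/d[2]
def proj(n,X,cp=None):
    c=cp or camera_params(n);p=c['camera_matrix']@(c['R']@np.array(X,float)+c['t']);return p[:2]/p[2]
E
python3 - <<'E'
from h import *
t=cv2.imread('pics/top0.png');s=cv2.imread('pics/scene0.png')
cv2.imwrite('pics/t_a.png',cv2.resize(t[185:315,165:325],(800,650),interpolation=cv2.INTER_CUBIC)[:600])
cv2.imwrite('pics/t_b.png',cv2.resize(t[180:280,280:440],(800,500),interpolation=cv2.INTER_CUBIC))
cv2.imwrite('pics/s_a.png',cv2.resize(s[160:310,260:420],(640,600),interpolation=cv2.INTER_CUBIC))
cv2.imwrite('pics/s_b.png',cv2.resize(s[290:440,150:310],(640,600),interpolation=cv2.INTER_CUBIC))
E
```

```text
(no output)
```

View pics/t_a.png

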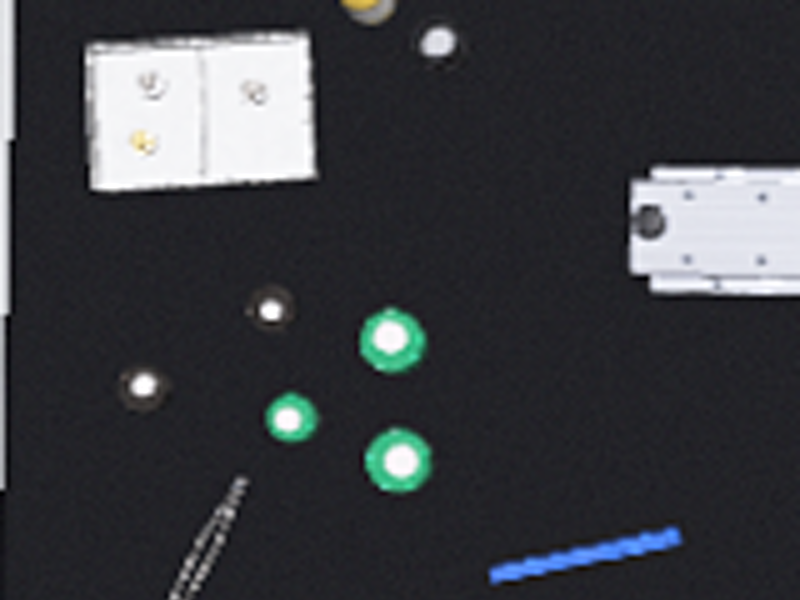

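View pics/t_b.png

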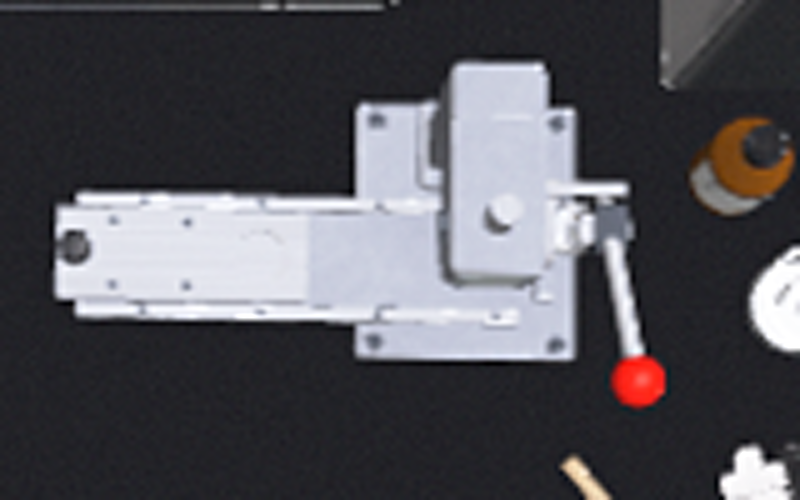

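View pics/s_a.png

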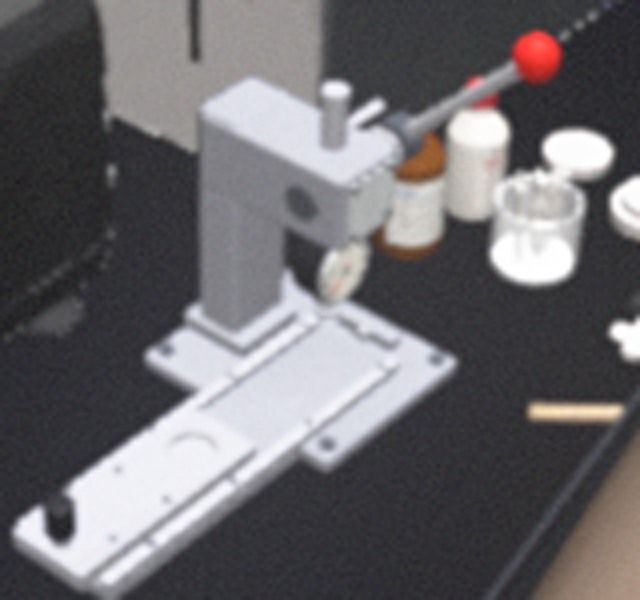

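View pics/s_b.png

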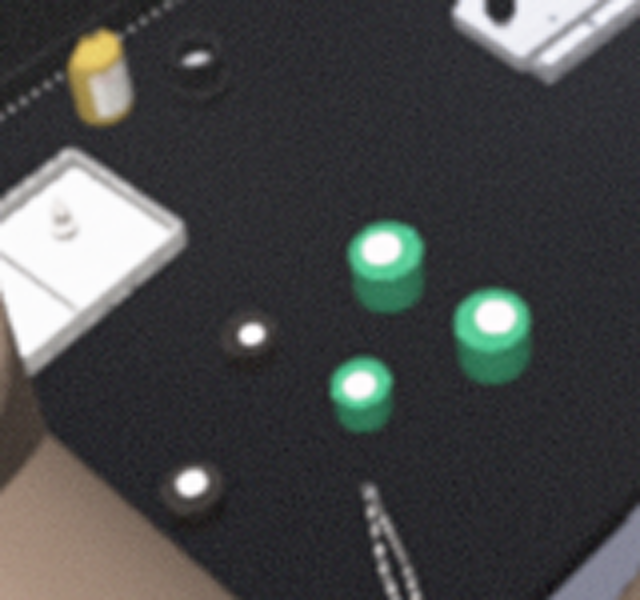

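Run:
```python
from h import *
print('green',ray('top',223.2,268.6,22),ray('scene',240.3,386.2,24))
print('g2',ray('top',243.3,253,24)); print('g3',ray('top',244.7,277,24))
print('black',ray('top',219.1,246.8,20),ray('top',193.7,261.9,20))
print('cknob top',ray('top',295,229.2,72.5),ray('scene',260+60/4,160+498/4,72.5))
kz=182+150*np.sin(.8)
print('lknob',ray('top',407.6,256.2,kz),ray('scene',260+537/4,160+56/4,kz))
print('nest', ray('top',280+265/5.,180+252/5.,35.5),ray('scene',260+195/4,160+446/4,35.5))
# base plate corners in top: z unknown ~ 12
for p in [(357,103),(575,106),(575,357),(357,357)]: print(ray('top',280+p[0]/5,180+p[1]/5,12))
# carriage corners
for p in [(55,206),(307,212),(307,302),(55,298)]: print(ray('top',280+p[0]/5,180+p[1]/5,35.5))
for p in [(437,207),(390,237)]: pass
# head corners z=213
for p in [(452,66),(547,66),(545,278),(450,272)]: print(ray('top',280+p[0]/5,180+p[1]/5,213))
```

```text
green [477.50635437 295.26006295  22.        ] [474.09702551 300.09149337  24.        ]
g2 [529.8012323  227.84261299  24.        ]
g3 [448.67911887 222.21775862  24.        ]
black [551.77041543 310.68497681  20.        ] [500.87624677 395.59140412  20.        ]
cknob top [603.25956696  50.97886123  72.5       ] [603.84249221  53.32490378  72.5       ]
lknob [ 492.01406047 -282.56484757  289.60341363] [ 490.47155271 -279.86137748  289.60341363]
nest [603.78747053 -75.88786321  35.5       ] [598.21030028 -70.11777722  35.5       ]
[ 710.53831775 -140.98888312   12.        ]
[ 707.71302923 -291.48701198   12.        ]
[ 533.65323411 -287.54556354   12.        ]
[ 534.45755424 -138.72410046   12.        ]
[635.97094397  66.08044556  35.5       ]
[ 630.99846084 -104.58501961   35.5       ]
[ 569.58342664 -103.93278113   35.5       ]
[573.19702958  66.0383522   35.5       ]
[ 693.58667222 -186.34783223  213.        ]
[ 693.31253739 -244.71258932  213.        ]
[ 562.07283598 -240.68839316  213.        ]
[ 566.05337146 -182.94690392  213.        ]
```

Call:
{"method": "servo_tool", "body": {"increments": [{"x": 0.379, "y": 0.261, "z": 0.06, "wz": 74, "gripper": 0.05}, {"x": 0.379, "y": 0.261, "z": 0.06, "wz": 74, "gripper": 0.05}, {"x": 0.379, "y": 0.261, "z": 0.06, "wz": 74, "gripper": 0.05}, {"x": 0.379, "y": 0.261, "z": 0.06, "wz": 74, "gripper": 0.05}, {"x": 0.379, "y": 0.261, "z": 0.06, "wz": 74, "gripper": 0.05}, {"x": 0.379, "y": 0.261, "z": 0.06, "wz": 74, "gripper": 0.05}, {"x": 0.379, "y": 0.261, "z": 0.06, "wz": 74, "gripper": 0.05}, {"x": 0.379, "y": 0.261, "z": 0.06, "wz": 74, "gripper": 0.05}, {"x": 0.379, "y": 0.261, "z": 0.06, "wz": 74, "gripper": 0.05}, {"x": 0.379, "y": 0.261, "z": 0.06, "wz": 74, "gripper": 0.05}, {"x": 0.379, "y": 0.261, "z": 0.06, "wz": 74, "gripper": 0.05}, {"x": 0.379, "y": 0.261, "z": 0.06, "wz": 74, "gripper": 0.05}]}}

```text
schema error: expected keys x, y, z, wx, wy, wz, gripper
```

Run:
```python
from h import *
s=sense();print(s['clock'],s['ee_pos'],s['orientation'],s['qpos'],s['force'],s['opening'])
cp=camera_params('wrist');cv2.imwrite('pics/w1.png',camera('wrist'));print(cp)
for X in [(477,296,24),(530,228,24),(449,222,24)]: print(proj('wrist',X,cp))
```

```text
0.1 [183.10234875 649.25781596 242.74480221] [ 9.90565784e-01 -1.37036021e-01 -2.13572591e-05  7.45867754e-04] [ 1.58406979e+00  3.59289503e-01  1.11669642e-02 -2.83086187e-04
 -1.22414221e+00 -2.88114333e-01] [-0.08712151 -0.5716423   0.17204722] 0.9988681151591706
{'camera_matrix': array([[362.18349178,   0.        , 319.06149382],
       [  0.        , 362.18349178, 238.75676813],
       [  0.        ,   0.        ,   1.        ]]), 'R': array([[-0.27265407, -0.96211051,  0.0017662 ],
       [-0.91870579,  0.26089784,  0.29649955],
       [-0.28572613,  0.0792192 , -0.95503136]]), 't': array([674.7140175 , -37.99274554, 391.91192074])}
[ 686.57138845 -315.33614092]
[ 796.94756241 -465.73398632]
[ 794.0694338  -301.75062108]
```

View pics/w1.png

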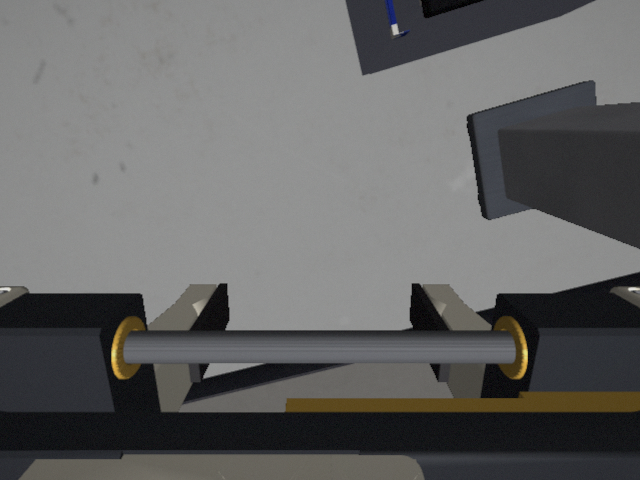

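Call:
{"method": "servo_tool", "body": {"increments": [{"x": 0.379, "y": 0.261, "z": 0.06, "wx": 0, "wy": 0, "wz": 74, "gripper": 0.05}, {"x": 0.379, "y": 0.261, "z": 0.06, "wx": 0, "wy": 0, "wz": 74, "gripper": 0.05}, {"x": 0.379, "y": 0.261, "z": 0.06, "wx": 0, "wy": 0, "wz": 74, "gripper": 0.05}, {"x": 0.379, "y": 0.261, "z": 0.06, "wx": 0, "wy": 0, "wz": 74, "gripper": 0.05}, {"x": 0.379, "y": 0.261, "z": 0.06, "wx": 0, "wy": 0, "wz": 74, "gripper": 0.05}, {"x": 0.379, "y": 0.261, "z": 0.06, "wx": 0, "wy": 0, "wz": 74, "gripper": 0.05}, {"x": 0.379, "y": 0.261, "z": 0.06, "wx": 0, "wy": 0, "wz": 74, "gripper": 0.05}, {"x": 0.379, "y": 0.261, "z": 0.06, "wx": 0, "wy": 0, "wz": 74, "gripper": 0.05}, {"x": 0.379, "y": 0.261, "z": 0.06, "wx": 0, "wy": 0, "wz": 74, "gripper": 0.05}, {"x": 0.379, "y": 0.261, "z": 0.06, "wx": 0, "wy": 0, "wz": 74, "gripper": 0.05}, {"x": 0.379, "y": 0.261, "z": 0.06, "wx": 0, "wy": 0, "wz": 74, "gripper": 0.05}, {"x": 0.379, "y": 0.261, "z": 0.06, "wx": 0, "wy": 0, "wz": 74, "gripper": 0.05}]}}

```text
clock: 1.35
ee_pos: [477.1, 295.7, 183.5]
orientation: [0.709, -0.706, -0.0, 0.0]
force: [0.2, 0.1, -0.0]
opening: 0.569
```

Run:
```python
from h import *
s=sense();print(s['clock'],s['ee_pos'],s['orientation'],s['qpos'],s['force'],s['opening'])
cp=camera_params('wrist');cv2.imwrite('pics/w2.png',camera('wrist'));print(-cp['R'].T@cp['t'])
for X in [(477,296,24),(530,228,24),(449,222,24)]: print(proj('wrist',X,cp))
```

```text
1.35 [477.14770635 295.65323067 183.50220268] [ 7.08586366e-01 -7.05624092e-01 -4.54095142e-05  3.49874506e-05] [ 9.03377463e-01  2.20696302e-01 -3.26594854e-01 -1.15110610e-04
 -1.02356418e+00 -8.99128274e-01] [ 0.19919862  0.12194124 -0.03409452] 0.5688516304678283
[477.86639643 215.48389962 325.13143054]
[319.74660689 224.38178918]
[254.13935825 142.44041328]
[355.09661075 134.99253833]
```

View pics/w2.png

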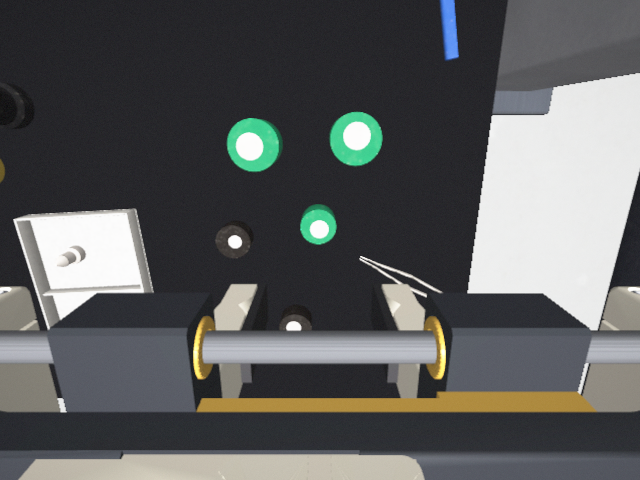

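Run:
```python
from h import *
cp=camera_params('wrist')
im=cv2.imread('pics/w2.png').astype(int)
m=((im[...,1]-im[...,2]>50)|((im.min(2)>200))).astype(np.uint8); m[:190]=0;m[255:]=0;m[:,:280]=0;m[:,350:]=0
v,u=np.nonzero(m);print(u.min(),u.max(),v.min(),v.max())
# match: render silhouette of cylinder, fit x,y
from scipy.optimize import minimize
th=np.linspace(0,2*np.pi,60)
def sil(x,y):
    P=[proj('wrist',(x+15.5*np.cos(t),y+15.5*np.sin(t),z),cp) for z in (0,24) for t in th]
    h=cv2.convexHull(np.array(P,np.float32)); im=np.zeros((480,640),np.uint8)
    cv2.fillPoly(im,[np.round(h*16).astype(np.int32)],1,shift=4); return im
best=min(((np.sum(sil(x,y)!=m),x,y) for x in np.arange(471,482,.5) for y in np.arange(288,304,.5)))
print(best,m.sum())
```

```text
300 336 204 244
(np.int64(65), np.float64(478.5), np.float64(299.0)) 1156
```

Call:
{"method": "servo_tool", "body": {"increments": [{"x": -0.003, "y": -0.001, "z": 0.05, "wx": 0, "wy": 0, "wz": 0, "gripper": 0.05}, {"x": -0.003, "y": -0.001, "z": 0.1, "wx": 0, "wy": 0, "wz": 0, "gripper": 0.05}, {"x": -0.003, "y": -0.001, "z": 0.12, "wx": 0, "wy": 0, "wz": 0, "gripper": 0.05}, {"x": -0.003, "y": -0.001, "z": 0.12, "wx": 0, "wy": 0, "wz": 0, "gripper": 0.05}, {"x": -0.003, "y": -0.001, "z": 0.12, "wx": 0, "wy": 0, "wz": 0, "gripper": 0.05}]}}

```text
clock: 1.9
ee_pos: [478.0, 299.9, 64.2]
orientation: [0.709, -0.705, 0.0, -0.0]
force: [-0.3, -0.5, -0.2]
opening: 0.573
```

Run:
```python
from h import *
s=sense();print(s['clock'],s['ee_pos'])
cp=camera_params('wrist');im=camera('wrist');cv2.imwrite('pics/w3.png',im)
print(proj('wrist',(*s['ee_pos'][:2],24),cp))
```

```text
1.9 [478.02977058 299.92506662  64.23657395]
[320.00570671 280.2973163 ]
```

View pics/w3.png

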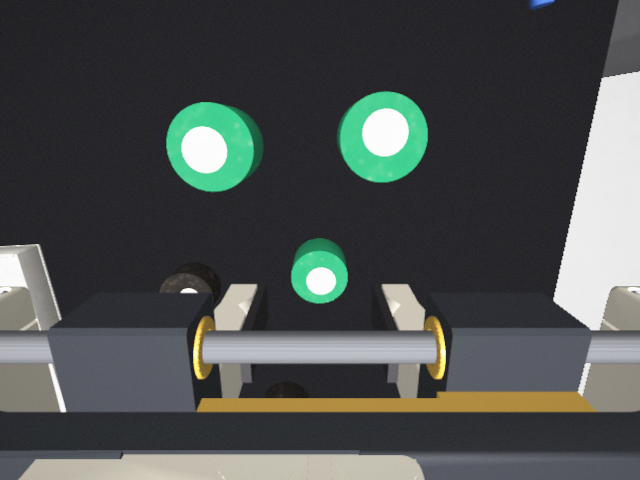

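Run:
```python
from h import *
cp=camera_params('wrist')
for v in (276,277,278): print(ray('wrist',320,v,24,cp))
im=cv2.imread('pics/w3.png').astype(int)
m=((im[...,1]-im[...,2]>50)|((im.min(2)>180))).astype(np.uint8); m[:225]=0;m[315:]=0;m[:,:280]=0;m[:,365:]=0
v,u=np.nonzero(m);print(u.min(),u.max(),v.min(),v.max())
th=np.linspace(0,2*np.pi,60)
def sil(x,y):
    P=[proj('wrist',(x+15.5*np.cos(t),y+15.5*np.sin(t),z),cp) for z in (0,24) for t in th]
    h=cv2.convexHull(np.array(P,np.float32)); im=np.zeros((480,640),np.uint8)
    cv2.fillPoly(im,[np.round(h*16).astype(np.int32)],1,shift=4); return im
print(min(((np.sum(sil(x,y)!=m),x,y) for x in np.arange(474,482,.5) for y in np.arange(294,304,.5))),m.sum())
print(sense()['ee_pos'])
```

```text
[478.596863   298.10690553  24.        ]
[478.59336518 298.69788134  24.        ]
[478.58986113 299.28991067  24.        ]
291 347 238 303
(np.int64(96), np.float64(479.5), np.float64(299.0)) 2967
[478.55769513 300.26270212  65.06842871]
```

Call:
{"method": "servo_tool", "body": {"grip_force": 15, "increments": [{"x": 0.001, "y": 0, "z": 0.02, "wx": 0, "wy": 0, "wz": 0, "gripper": 0.05}, {"x": 0.001, "y": 0, "z": 0.038, "wx": 0, "wy": 0, "wz": 0, "gripper": 0.05}, {"x": 0.001, "y": 0, "z": 0.038, "wx": 0, "wy": 0, "wz": 0, "gripper": 0.05}, {"x": 0.001, "y": 0, "z": 0.038, "wx": 0, "wy": 0, "wz": 0, "gripper": 0.05}, {"x": 0.001, "y": 0, "z": 0.038, "wx": 0, "wy": 0, "wz": 0, "gripper": 0.05}]}}

```text
clock: 2.45
ee_pos: [478.9, 298.6, 27.3]
orientation: [0.709, -0.705, -0.0, -0.001]
force: [0.9, -0.4, 0.1]
opening: 0.568
```

Call:
{"method": "servo_tool", "body": {"grip_force": 15, "increments": [{"x": 0, "y": 0, "z": 0.001, "wx": 0, "wy": 0, "wz": 0, "gripper": 0.02}, {"x": 0, "y": 0, "z": 0.001, "wx": 0, "wy": 0, "wz": 0, "gripper": 0.02}, {"x": 0, "y": 0, "z": 0.001, "wx": 0, "wy": 0, "wz": 0, "gripper": 0.02}, {"x": 0, "y": 0, "z": 0.001, "wx": 0, "wy": 0, "wz": 0, "gripper": 0.02}, {"x": 0, "y": 0, "z": 0.001, "wx": 0, "wy": 0, "wz": 0, "gripper": 0.02}, {"x": 0, "y": 0, "z": 0.001, "wx": 0, "wy": 0, "wz": 0, "gripper": 0.02}]}}

```text
clock: 3.05
ee_pos: [478.3, 297.7, 24.9]
orientation: [0.709, -0.705, 0.0, -0.0]
force: [-1.1, -0.1, 6.0]
opening: 0.349
```

Call:
{"method": "servo_tool", "body": {"increments": [{"x": 0, "y": 0, "z": -0.04, "wx": 0, "wy": 0, "wz": 0, "gripper": 0.02}, {"x": 0, "y": 0, "z": -0.09, "wx": 0, "wy": 0, "wz": 0, "gripper": 0.02}, {"x": 0, "y": 0, "z": -0.12, "wx": 0, "wy": 0, "wz": 0, "gripper": 0.02}, {"x": 0, "y": 0, "z": -0.12, "wx": 0, "wy": 0, "wz": 0, "gripper": 0.02}]}}

```text
clock: 3.45
ee_pos: [480.1, 299.5, 149.5]
orientation: [0.709, -0.705, 0.0, -0.004]
force: [1.0, -0.4, -1.1]
opening: 0.347
```

Run:
```python
from h import *
s=sense();print(s['clock'],s['ee_pos'],s['opening']*87.6)
cp=camera_params('wrist');im=camera('wrist');cv2.imwrite('pics/w4.png',im)
```

```text
3.45 [480.13791062 299.51826074 149.45388325] 30.372542129875633
```

View pics/w4.png

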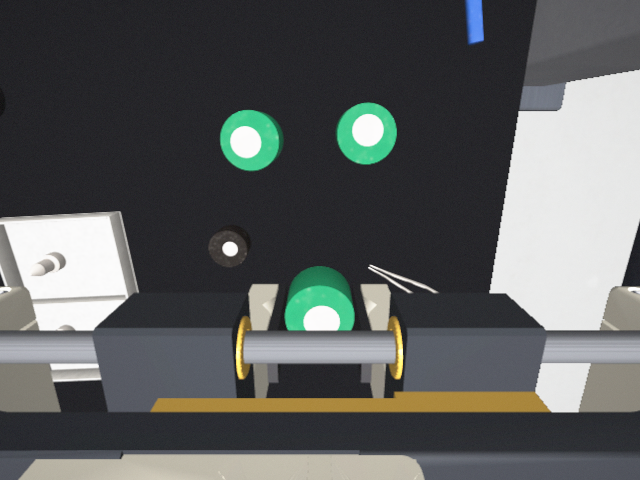

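Call:
{"method": "servo_tool", "body": {"grip_force": 20, "increments": [{"x": 0.03, "y": -0.012, "z": 0, "wx": 0, "wy": 0, "wz": 0, "gripper": 0.02}, {"x": 0.07, "y": -0.028, "z": 0, "wx": 0, "wy": 0, "wz": 0, "gripper": 0.02}, {"x": 0.11, "y": -0.044, "z": 0, "wx": 0, "wy": 0, "wz": 0, "gripper": 0.02}, {"x": 0.15, "y": -0.06, "z": 0, "wx": 0, "wy": 0, "wz": 0, "gripper": 0.02}, {"x": 0.19, "y": -0.076, "z": 0, "wx": 0, "wy": 0, "wz": 0, "gripper": 0.02}, {"x": 0.23, "y": -0.092, "z": 0, "wx": 0, "wy": 0, "wz": 0, "gripper": 0.02}, {"x": 0.27, "y": -0.108, "z": 0, "wx": 0, "wy": 0, "wz": 0, "gripper": 0.02}, {"x": 0.3, "y": -0.12, "z": 0, "wx": 0, "wy": 0, "wz": 0, "gripper": 0.02}, {"x": 0.3, "y": -0.12, "z": 0, "wx": 0, "wy": 0, "wz": 0, "gripper": 0.02}, {"x": 0.3, "y": -0.12, "z": 0, "wx": 0, "wy": 0, "wz": 0, "gripper": 0.02}]}}

```text
clock: 4.5
ee_pos: [598.7, -2.9, 142.9]
orientation: [0.708, -0.706, -0.001, 0.001]
force: [-0.4, 0.7, 0.0]
opening: 0.344
```

Run:
```python
from h import *
s=sense();print(s['clock'],s['ee_pos'],s['orientation'],s['opening']*87.6)
cp=camera_params('wrist');im=camera('wrist');cv2.imwrite('pics/w5.png',im)
print(proj('wrist',(602,-73,35.5),cp),proj('wrist',(602,-73,29.5),cp))
np.savez('cp5.npz',**cp)
```

```text
4.5 [598.68799574  -2.92197897 142.85108908] [ 0.7078834  -0.70632793 -0.00079795  0.00114632] 30.11367021722406
[314.48616041 142.2835609 ] [314.56854621 141.91733943]
```

View pics/w5.png

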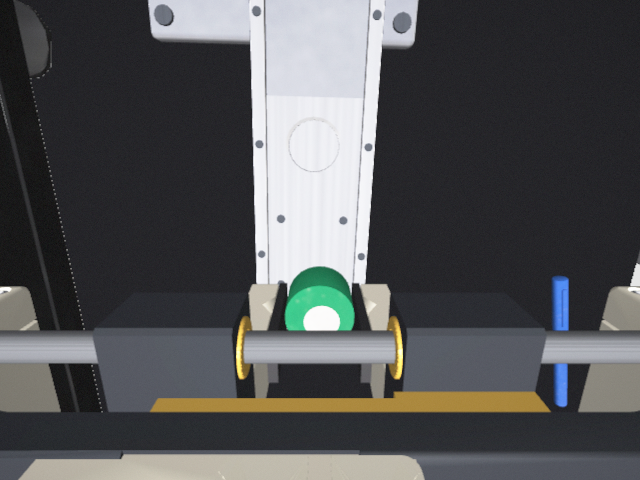

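Run:
```python
from h import *
cp=dict(np.load('cp5.npz'))
im=cv2.imread('pics/w5.png');cv2.imwrite('pics/w5z.png',cv2.resize(im[80:210,240:400],(800,650),interpolation=cv2.INTER_CUBIC)[:600])
print(ray('wrist',314,144.5,35.5,cp)); 
for z,r in((35.5,18),(35.5,17)):
  P=[proj('wrist',(602+r*np.cos(t),-73+r*np.sin(t),z),cp) for t in (0,1.57,3.14,4.71)];print(P)
s=sense();print(s['ee_pos'])
```

```text
[602.32785472 -71.57200766  35.5       ]
[array([287.40828926, 142.26123809]), array([314.5400866 , 169.67017861]), array([341.5515678 , 142.35044456]), array([314.47388626, 113.65792614])]
[array([288.91291983, 142.2624785 ]), array([314.53715202, 168.17983833]), array([340.04828821, 142.34672967]), array([314.47458271, 115.28217488])]
[598.6902544   -2.10017475 143.21223403]
```

View pics/w5z.png

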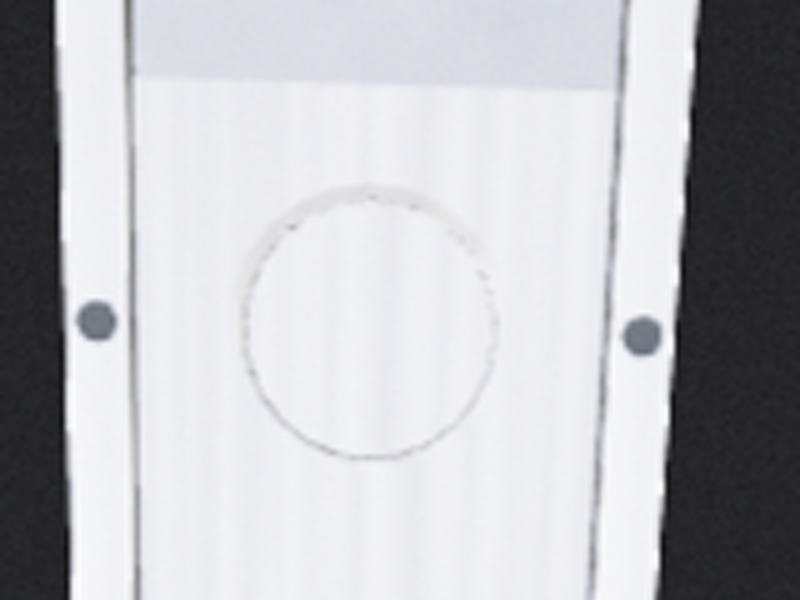

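```bash
cat > held.py <<'E'
from h import *
def held(fn,cp,ee):
    im=cv2.imread(fn).astype(int)
    m=((im[...,1]-im[...,2]>50)|((im.min(2)>215))).astype(np.uint8); m[:255]=0;m[328:]=0;m[:,:282]=0;m[:,358:]=0
    th=np.linspace(0,2*np.pi,60)
    def sil(x,y,zb):
        P=[proj('wrist',(ee[0]+x+15.5*np.cos(t),ee[1]+y+15.5*np.sin(t),ee[2]+z),cp) for z in (zb,zb+24) for t in th]
        h=cv2.convexHull(np.array(P,np.float32)); s=np.zeros((480,640),np.uint8)
        cv2.fillPoly(s,[np.round(h*16).astype(np.int32)],1,shift=4); s[328:]=0; s[:255]=0; return s
    r=sorted(((int(np.sum(sil(x,y,zb)!=m)),x,y,zb) for x in np.arange(-1.5,2,.5) for y in np.arange(-3,4,.5) for zb in (-27,-26,-25,-24,-23)))
    v,u=np.nonzero(m);print(u.min(),u.max(),v.min(),m.sum())
    print(r[:6])
if __name__=='__main__':
    held('pics/w5.png',dict(np.load('cp5.npz')),[598.7,-2.9,142.85])
E
python3 held.py
```

```text
282 357 255 4913
[(1122, np.float64(0.5), np.float64(-3.0), -27), (1129, np.float64(0.0), np.float64(-3.0), -27), (1129, np.float64(1.0), np.float64(-3.0), -27), (1131, np.float64(0.5), np.float64(-3.0), -26), (1147, np.float64(0.0), np.float64(-3.0), -26), (1152, np.float64(0.5), np.float64(-2.5), -27)]
```

```bash
sed -i 's/^    m=.*/    g=((im[...,1]-im[...,2]>40)).astype(np.uint8); g[:255]=0;g[328:]=0;g[:,:275]=0;g[:,365:]=0\n    g=cv2.morphologyEx(g,cv2.MORPH_OPEN,np.ones((3,3)));v,u=np.nonzero(g);m=np.zeros((480,640),np.uint8);cv2.fillConvexPoly(m,cv2.convexHull(np.c_[u,v].astype(np.int32)),1)/' held.py; python3 held.py
```

```text
284 354 267 3635
[(49, np.float64(0.5), np.float64(1.0), -24), (53, np.float64(0.5), np.float64(2.0), -26), (57, np.float64(0.5), np.float64(1.5), -25), (67, np.float64(0.5), np.float64(1.0), -23), (72, np.float64(0.5), np.float64(0.5), -23), (81, np.float64(0.5), np.float64(1.5), -24)]
```

Call:
{"method": "servo_tool", "body": {"increments": [{"x": 0.03, "y": -0.003, "z": 0, "wx": 0, "wy": 0, "wz": 0, "gripper": 0.02}, {"x": 0.0705, "y": -0.003, "z": 0.02, "wx": 0, "wy": 0, "wz": 0, "gripper": 0.02}, {"x": 0.0705, "y": -0.003, "z": 0.05, "wx": 0, "wy": 0, "wz": 0, "gripper": 0.02}, {"x": 0.0705, "y": -0.003, "z": 0.074, "wx": 0, "wy": 0, "wz": 0, "gripper": 0.02}, {"x": 0.0705, "y": -0.003, "z": 0.074, "wx": 0, "wy": 0, "wz": 0, "gripper": 0.02}, {"x": 0.0705, "y": -0.003, "z": 0.074, "wx": 0, "wy": 0, "wz": 0, "gripper": 0.02}, {"x": 0.0705, "y": -0.003, "z": 0.074, "wx": 0, "wy": 0, "wz": 0, "gripper": 0.02}]}}

```text
clock: 5.25
ee_pos: [603.8, -71.5, 72.0]
orientation: [0.709, -0.705, 0.001, -0.001]
force: [0.4, 0.8, -0.1]
opening: 0.341
```

Run:
```python
from h import *
import held
s=sense();print(s['clock'],s['ee_pos'],s['orientation'],s['opening']*87.6)
cp=camera_params('wrist');im=camera('wrist');cv2.imwrite('pics/w6.png',im)
np.savez('cp6.npz',**cp); held.held('pics/w6.png',cp,s['ee_pos']); print(sense()['ee_pos'])
print(proj('wrist',(602.4,-71.9,35.5),cp))
```

```text
5.25 [603.76463758 -71.45142617  71.9958515 ] [ 7.09254074e-01 -7.04952214e-01  7.06192045e-04 -7.32439022e-04] 29.888178475703015
284 354 267 3636
[(39, np.float64(0.5), np.float64(1.0), -24), (53, np.float64(0.5), np.float64(0.5), -23), (60, np.float64(0.5), np.float64(1.0), -23), (61, np.float64(0.5), np.float64(1.5), -25), (69, np.float64(0.5), np.float64(2.0), -26), (70, np.float64(0.5), np.float64(1.5), -24)]
[603.83552388 -71.55562982  72.15396956]
[322.60680976 282.40048816]
```

View pics/w6.png

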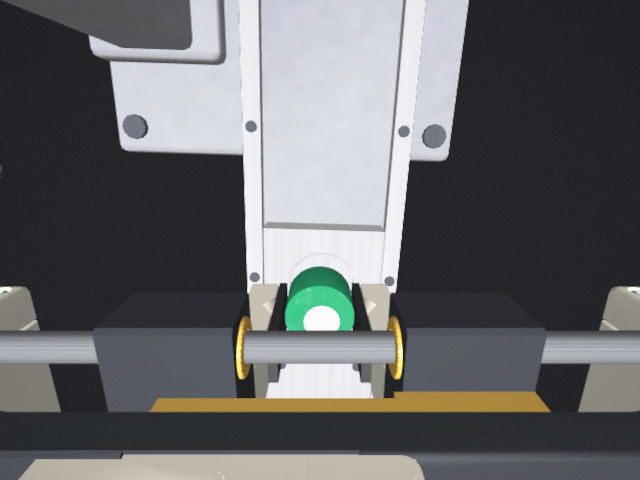

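Run:
```python
from h import *
cp=dict(np.load('cp6.npz'))
im=cv2.imread('pics/w6.png')
c=cv2.resize(im[230:330,260:385],(750,600),interpolation=cv2.INTER_CUBIC)
for cx,cy,col in [(602.4,-71.9,(0,0,255))]:
  for r in (17,18):
    P=np.array([(proj('wrist',(cx+r*np.cos(t),cy+r*np.sin(t),35.5),cp)-[260,230]+.5)*6 for t in np.linspace(0,6.28,80)])
    cv2.polylines(c,[P.astype(np.int32)],True,col,1)
cv2.imwrite('pics/w6z.png',c)
```

```text
(no output)
```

View pics/w6z.png

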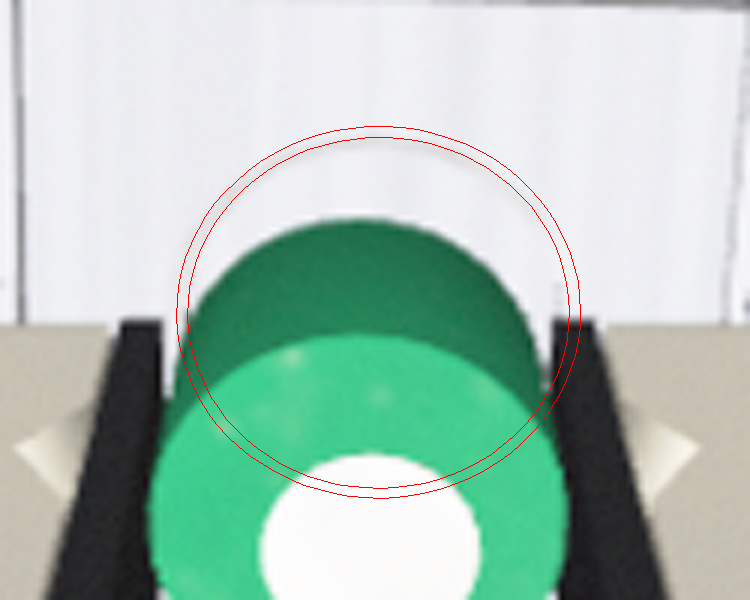

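Run:
```python
from h import *
im=cv2.imread('pics/w6.png')
c=cv2.resize(im[230:330,260:385],(750,600),interpolation=cv2.INTER_CUBIC).astype(float)
c=np.clip((c-210)*6,0,255).astype(np.uint8)
cv2.imwrite('pics/w6y.png',c)
```

```text
(no output)
```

View pics/w6y.png

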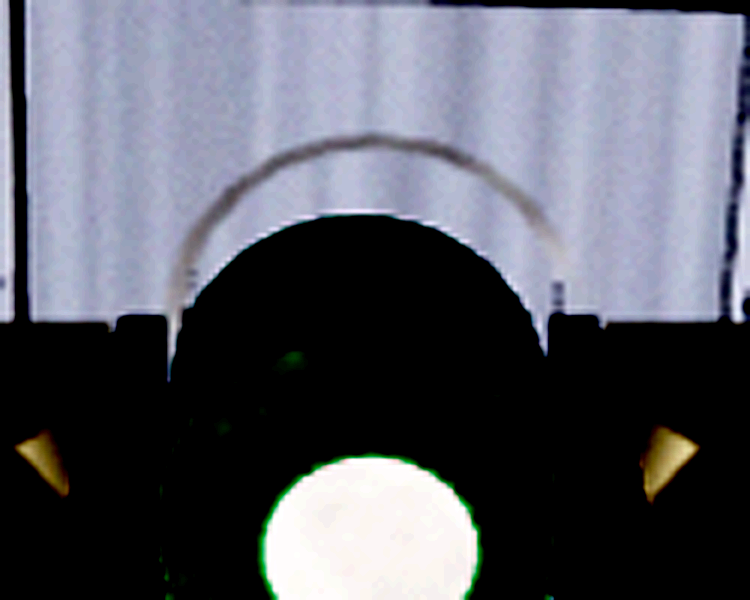

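Call:
{"method": "servo_tool", "body": {"increments": [{"x": 0.001, "y": 0.001, "z": 0.003, "wx": 0, "wy": 0, "wz": 0, "gripper": 0.02}, {"x": 0.001, "y": 0.001, "z": 0.006, "wx": 0, "wy": 0, "wz": 0, "gripper": 0.02}, {"x": 0.001, "y": 0.001, "z": 0.009, "wx": 0, "wy": 0, "wz": 0, "gripper": 0.02}, {"x": 0.001, "y": 0.001, "z": 0.01, "wx": 0, "wy": 0, "wz": 0, "gripper": 0.02}, {"x": 0.001, "y": 0.001, "z": 0.01, "wx": 0, "wy": 0, "wz": 0, "gripper": 0.02}]}}

```text
clock: 5.8
ee_pos: [601.6, -73.4, 60.4]
orientation: [0.709, -0.706, -0.0, 0.0]
force: [-0.2, -0.5, 0.0]
opening: 0.35
```

Run:
```python
from h import *
s=sense();print(s['clock'],s['ee_pos'],s['force'])
cp=camera_params('wrist');im=camera('wrist');print(sense()['ee_pos'])
c=cv2.resize(im[230:330,260:385],(750,600),interpolation=cv2.INTER_CUBIC).astype(float)
cv2.imwrite('pics/w7.png',np.clip((c-210)*6,0,255).astype(np.uint8))
```

```text
5.8 [601.60779587 -73.41375026  60.41138887] [-0.18694211 -0.50535146  0.02929717]
[601.77927205 -73.37880637  60.49922103]
```

View pics/w7.png

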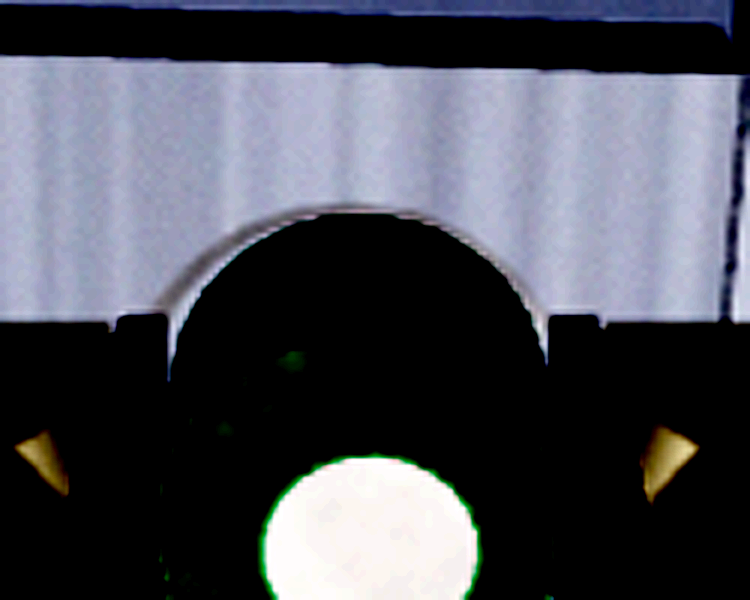

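Call:
{"method": "servo_tool", "body": {"increments": [{"x": -0.0013, "y": -0.001, "z": 0, "wx": 0, "wy": 0, "wz": 0, "gripper": 0.02}, {"x": -0.0013, "y": -0.001, "z": 0, "wx": 0, "wy": 0, "wz": 0, "gripper": 0.02}, {"x": -0.0013, "y": -0.001, "z": 0, "wx": 0, "wy": 0, "wz": 0, "gripper": 0.02}, {"x": -0.0013, "y": -0.001, "z": 0, "wx": 0, "wy": 0, "wz": 0, "gripper": 0.02}]}}

```text
clock: 6.25
ee_pos: [602.8, -72.1, 60.5]
orientation: [0.709, -0.706, 0.0, 0.0]
force: [-0.1, 0.3, 0.0]
opening: 0.342
```

Run:
```python
from h import *
s=sense();print(s['clock'],s['ee_pos'],s['force'])
cp=camera_params('wrist');im=camera('wrist');print(sense()['ee_pos'])
c=cv2.resize(im[230:330,260:385],(750,600),interpolation=cv2.INTER_CUBIC).astype(float)
cv2.imwrite('pics/w8.png',np.clip((c-210)*6,0,255).astype(np.uint8))
```

```text
6.25 [602.76505678 -72.05165548  60.54625455] [-0.06986267  0.34871334  0.03252694]
[602.79215113 -72.04846462  60.59287789]
```

View pics/w8.png

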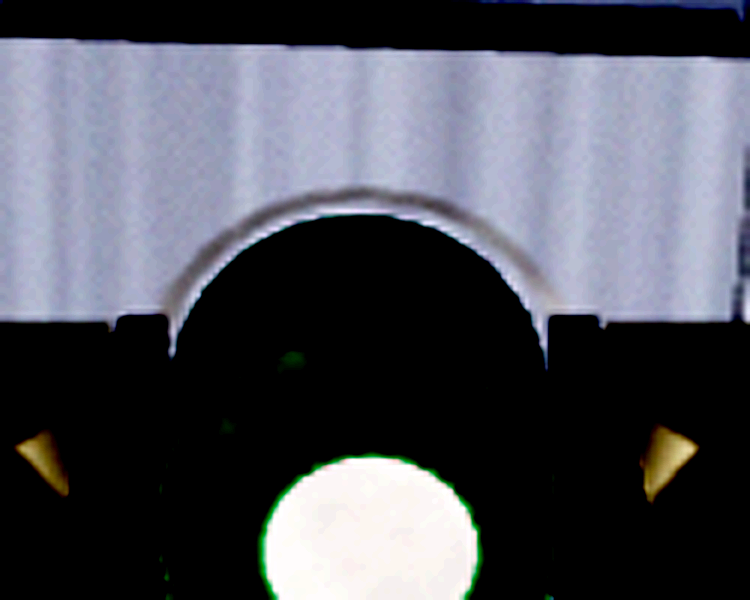

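Call:
{"method": "servo_tool", "body": {"increments": [{"x": 0, "y": 0, "z": 0.002, "wx": 0, "wy": 0, "wz": 0, "gripper": 0.02}, {"x": 0, "y": 0, "z": 0.004, "wx": 0, "wy": 0, "wz": 0, "gripper": 0.02}, {"x": 0, "y": 0, "z": 0.005, "wx": 0, "wy": 0, "wz": 0, "gripper": 0.02}, {"x": 0, "y": 0, "z": 0.005, "wx": 0, "wy": 0, "wz": 0, "gripper": 0.02}]}}

```text
clock: 6.7
ee_pos: [602.6, -72.1, 55.3]
orientation: [0.709, -0.706, -0.0, 0.0]
force: [-0.8, 0.7, -0.2]
opening: 0.346
```

Call:
{"method": "servo_tool", "body": {"increments": [{"x": 0, "y": 0, "z": 0.0005, "wx": 0, "wy": 0, "wz": 0, "gripper": 0.02}, {"x": 0, "y": 0, "z": 0.001, "wx": 0, "wy": 0, "wz": 0, "gripper": 0.02}, {"x": 0, "y": 0, "z": 0.001, "wx": 0, "wy": 0, "wz": 0, "gripper": 0.02}]}}

```text
clock: 7.0
ee_pos: [602.8, -72.1, 54.5]
orientation: [0.709, -0.706, -0.0, 0.0]
force: [0.0, 0.3, 0.2]
opening: 0.346
```

Call:
{"method": "servo_tool", "body": {"increments": [{"x": 0, "y": 0, "z": 0.0005, "wx": 0, "wy": 0, "wz": 0, "gripper": 0.02}, {"x": 0, "y": 0, "z": 0.001, "wx": 0, "wy": 0, "wz": 0, "gripper": 0.02}, {"x": 0, "y": 0, "z": 0.001, "wx": 0, "wy": 0, "wz": 0, "gripper": 0.02}]}}

```text
clock: 7.3
ee_pos: [602.8, -72.0, 54.4]
orientation: [0.709, -0.705, 0.0, -0.0]
force: [-2.9, 1.5, 6.8]
opening: 0.344
```

Call:
{"method": "servo_tool", "body": {"increments": [{"x": 0, "y": 0, "z": 0.0005, "wx": 0, "wy": 0, "wz": 0, "gripper": 0.045}, {"x": 0, "y": 0, "z": 0.0005, "wx": 0, "wy": 0, "wz": 0, "gripper": 0.045}, {"x": 0, "y": 0, "z": 0.0005, "wx": 0, "wy": 0, "wz": 0, "gripper": 0.045}, {"x": 0, "y": 0, "z": 0.0005, "wx": 0, "wy": 0, "wz": 0, "gripper": 0.045}, {"x": 0, "y": 0, "z": -0.02, "wx": 0, "wy": 0, "wz": 0, "gripper": 0.045}, {"x": -0.02, "y": 0, "z": -0.06, "wx": 0, "wy": 0, "wz": 0, "gripper": 0.045}, {"x": -0.06, "y": 0, "z": -0.08, "wx": 0, "wy": 0, "wz": 0, "gripper": 0.045}, {"x": -0.06, "y": 0, "z": -0.08, "wx": 0, "wy": 0, "wz": 0, "gripper": 0.045}, {"x": -0.06, "y": 0, "z": -0.08, "wx": 0, "wy": 0, "wz": 0, "gripper": 0.045}]}}

```text
clock: 8.2
ee_pos: [602.7, -11.1, 134.1]
orientation: [0.709, -0.705, 0.0, -0.001]
force: [0.7, -0.5, -0.5]
opening: 0.513
```

Run:
```python
from h import *
s=sense();print(s['clock'],s['ee_pos'],s['opening'])
cp=camera_params('wrist');im=camera('wrist');cv2.imwrite('pics/w9.png',im);np.savez('cp9.npz',**cp)
sc=camera('scene');cv2.imwrite('pics/s9.png',cv2.resize(sc[160:310,260:420],(640,600),interpolation=cv2.INTER_CUBIC))
for z in (35.5,53.5): print(proj('wrist',(603.2,-71.2,z),cp))
```

```text
8.2 [602.68392641 -11.07933213 134.11550743] 0.5126397651006928
[319.5881393  158.59067749]
[319.59576918 161.14820507]
```

View pics/w9.png

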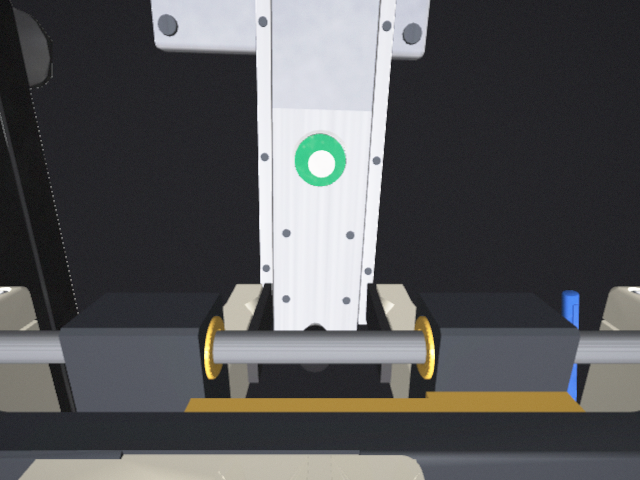

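View pics/s9.png

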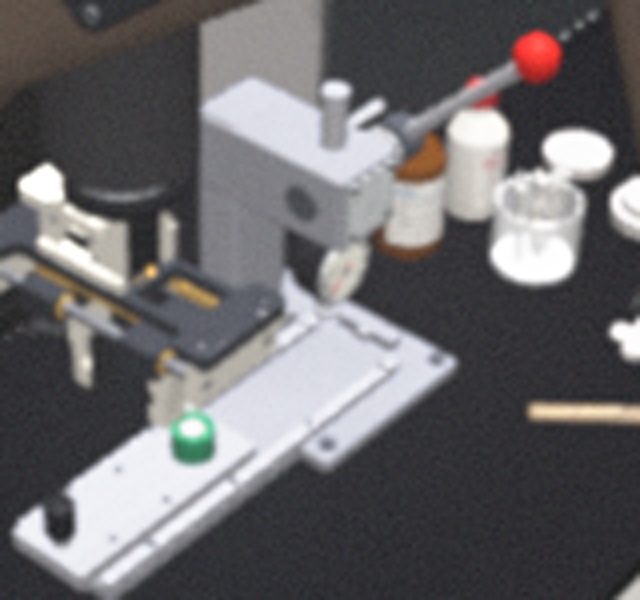

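Call:
{"method": "servo_tool", "body": {"increments": [{"x": -0.04, "y": 0, "z": 0, "wx": 0, "wy": 0, "wz": 8.5, "gripper": 0}, {"x": -0.08, "y": 0, "z": 0, "wx": 0, "wy": 0, "wz": 17, "gripper": 0}, {"x": -0.112, "y": 0, "z": 0, "wx": 0, "wy": 0, "wz": 25, "gripper": 0}, {"x": -0.112, "y": 0, "z": 0, "wx": 0, "wy": 0, "wz": 33, "gripper": 0}, {"x": -0.112, "y": 0, "z": 0, "wx": 0, "wy": 0, "wz": 41, "gripper": 0}, {"x": -0.112, "y": 0, "z": 0, "wx": 0, "wy": 0, "wz": 49, "gripper": 0}, {"x": -0.112, "y": 0, "z": 0, "wx": 0, "wy": 0, "wz": 57, "gripper": 0}, {"x": -0.112, "y": 0, "z": 0, "wx": 0, "wy": 0, "wz": 65, "gripper": 0}, {"x": -0.112, "y": 0, "z": 0, "wx": 0, "wy": 0, "wz": 73, "gripper": 0}, {"x": -0.112, "y": 0, "z": 0, "wx": 0, "wy": 0, "wz": 81, "gripper": 0}, {"x": -0.112, "y": 0, "z": 0.01, "wx": 0, "wy": 0, "wz": 89.5, "gripper": 0}, {"x": -0.112, "y": 0, "z": 0.03, "wx": 0, "wy": 0, "wz": 89.5, "gripper": 0}]}}

```text
clock: 9.5
ee_pos: [602.6, 99.1, 103.5]
orientation: [-0.003, 1.0, 0.0, 0.001]
force: [1.5, 1.0, -0.6]
opening: 0.007
```

Run:
```python
from h import *
s=sense();print(s['clock'],s['ee_pos'],s['orientation'],s['qpos'],s['opening'])
cp=camera_params('wrist');im=camera('wrist');cv2.imwrite('pics/w10.png',im)
print(proj('wrist',(603.5,52,72.5),cp))
```

```text
9.5 [602.64990617  99.10491388 103.52017841] [-3.37136189e-03  9.99994154e-01  1.40766306e-04  5.53511078e-04] [ 4.82600514e-01  3.75860012e-01 -3.10772063e-01  3.37299451e-04
 -8.83052150e-01 -2.04686807e+00] 0.0071318168279970165
[228.23637892 288.3778273 ]
```

View pics/w10.png

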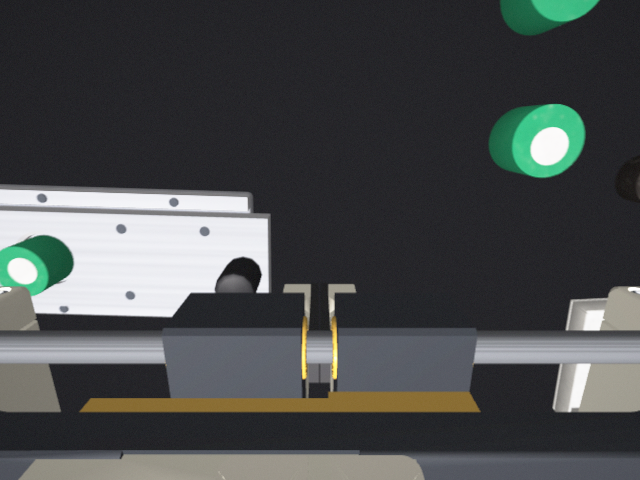

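Call:
{"method": "servo_tool", "body": {"increments": [{"x": 0, "y": 0, "z": 0.02, "wx": 0, "wy": 0, "wz": 0, "gripper": 0}, {"x": 0, "y": 0, "z": 0.038, "wx": 0, "wy": 0, "wz": 0, "gripper": 0}, {"x": 0, "y": 0, "z": 0.038, "wx": 0, "wy": 0, "wz": 0, "gripper": 0}, {"x": 0, "y": -0.006, "z": 0.038, "wx": 0, "wy": 0, "wz": 0, "gripper": 0}, {"x": 0, "y": -0.012, "z": 0.038, "wx": 0, "wy": 0, "wz": 0, "gripper": 0}, {"x": 0, "y": -0.018, "z": 0.038, "wx": 0, "wy": 0, "wz": 0, "gripper": 0}, {"x": 0, "y": -0.024, "z": 0.038, "wx": 0, "wy": 0, "wz": 0, "gripper": 0}, {"x": 0, "y": -0.032, "z": 0.038, "wx": 0, "wy": 0, "wz": 0, "gripper": 0}, {"x": 0, "y": -0.042, "z": 0.038, "wx": 0, "wy": 0, "wz": 0, "gripper": 0}, {"x": 0, "y": -0.052, "z": 0.038, "wx": 0, "wy": 0, "wz": 0, "gripper": 0}]}}

```text
clock: 10.55
ee_pos: [602.7, 47.2, 65.8]
orientation: [-0.007, 1.0, 0.0, 0.0]
force: [-1.0, 1.9, 1.7]
opening: 0.002
```

Run:
```python
from h import *
s=sense();print(s['clock'],s['ee_pos'],s['force'])
im=camera('wrist');cv2.imwrite('pics/w11.png',im)
```

```text
10.55 [602.66362576  47.21921107  65.8138084 ] [-0.96345597  1.92916711  1.7328805 ]
```

View pics/w11.png

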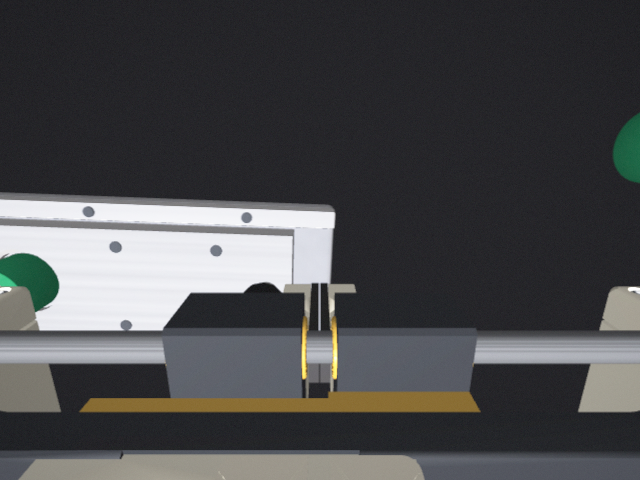

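Call:
{"method": "servo_tool", "body": {"increments": [{"x": 0, "y": -0.01, "z": 0, "wx": 0, "wy": 0, "wz": 0, "gripper": 0}, {"x": 0, "y": -0.02, "z": 0, "wx": 0, "wy": 0, "wz": 0, "gripper": 0}, {"x": 0, "y": -0.03, "z": 0, "wx": 0, "wy": 0, "wz": 0, "gripper": 0}, {"x": 0, "y": -0.04, "z": 0, "wx": 0, "wy": 0, "wz": 0, "gripper": 0}, {"x": 0, "y": -0.05, "z": 0, "wx": 0, "wy": 0, "wz": 0, "gripper": 0}, {"x": 0, "y": -0.06, "z": 0, "wx": 0, "wy": 0, "wz": 0, "gripper": 0}, {"x": 0, "y": -0.07, "z": 0, "wx": 0, "wy": 0, "wz": 0, "gripper": 0}, {"x": 0, "y": -0.08, "z": 0, "wx": 0, "wy": 0, "wz": 0, "gripper": 0}, {"x": 0, "y": -0.088, "z": 0, "wx": 0, "wy": 0, "wz": 0, "gripper": 0}, {"x": 0, "y": -0.092, "z": 0, "wx": 0, "wy": 0, "wz": 0, "gripper": 0}]}}

```text
clock: 11.6
ee_pos: [603.9, -45.0, 65.6]
orientation: [-0.006, 1.0, -0.0, -0.0]
force: [-1.7, 1.7, 0.4]
opening: 0.005
```

Run:
```python
from h import *
s=sense();print(s['clock'],s['ee_pos'],s['force'])
im=camera('wrist');cv2.imwrite('pics/w12.png',im)
im=camera('scene');cv2.imwrite('pics/s12.png',cv2.resize(im[160:310,260:420],(640,600),interpolation=cv2.INTER_CUBIC))
```

```text
11.6 [603.89086854 -44.99635527  65.56117138] [-1.67067705  1.7122964   0.3697695 ]
```

View pics/w12.png

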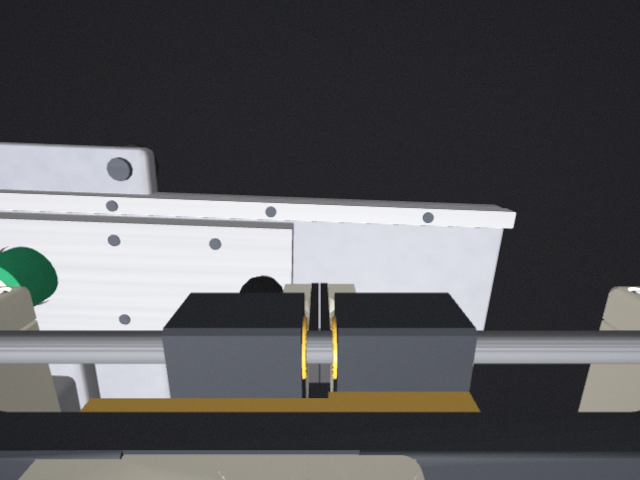

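View pics/s12.png

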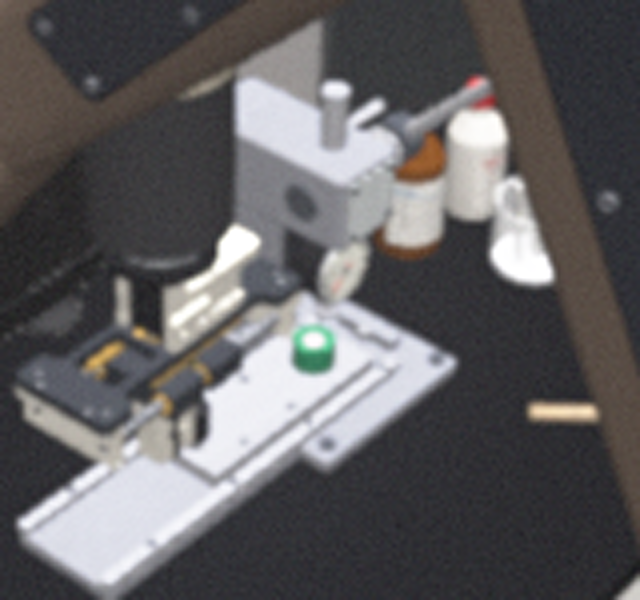

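Call:
{"method": "servo_tool", "body": {"increments": [{"x": 0, "y": -0.005, "z": 0, "wx": 0, "wy": 0, "wz": 0, "gripper": 0}, {"x": 0, "y": -0.01, "z": 0, "wx": 0, "wy": 0, "wz": 0, "gripper": 0}, {"x": 0, "y": -0.014, "z": 0, "wx": 0, "wy": 0, "wz": 0, "gripper": 0}, {"x": 0, "y": -0.016, "z": 0, "wx": 0, "wy": 0, "wz": 0, "gripper": 0}, {"x": 0, "y": -0.018, "z": 0, "wx": 0, "wy": 0, "wz": 0, "gripper": 0}]}}

```text
clock: 12.2
ee_pos: [604.3, -59.3, 65.6]
orientation: [-0.006, 1.0, 0.002, 0.001]
force: [-5.2, 26.4, 5.8]
opening: 0.005
```

Call:
{"method": "servo_tool", "body": {"increments": [{"x": 0, "y": 0.002, "z": 0, "wx": 0, "wy": 0, "wz": 0, "gripper": 0}, {"x": 0, "y": 0.002, "z": 0, "wx": 0, "wy": 0, "wz": 0, "gripper": 0}]}}

```text
clock: 12.4
ee_pos: [604.2, -58.8, 65.6]
orientation: [-0.007, 1.0, 0.001, 0.0]
force: [-1.9, 9.3, 1.6]
opening: 0.001
```

Run:
```python
from h import *
s=sense();print(s['clock'],s['ee_pos'],s['force'])
im=camera('wrist');cv2.imwrite('pics/w13.png',im)
im=camera('scene');cv2.imwrite('pics/s13.png',cv2.resize(im[160:310,260:420],(640,600),interpolation=cv2.INTER_CUBIC))
im=camera('top');cv2.imwrite('pics/t13.png',cv2.resize(im[180:280,280:440],(800,500),interpolation=cv2.INTER_CUBIC))
```

```text
12.4 [604.15576102 -58.76009876  65.61608491] [-1.8726488   9.26825065  1.59877829]
```

View pics/w13.png

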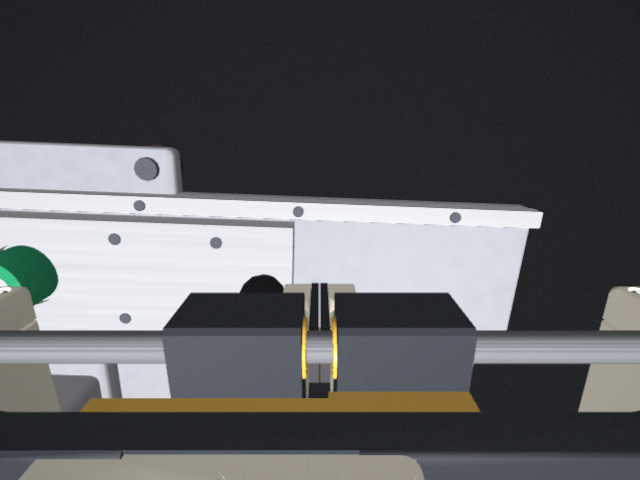

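View pics/s13.png

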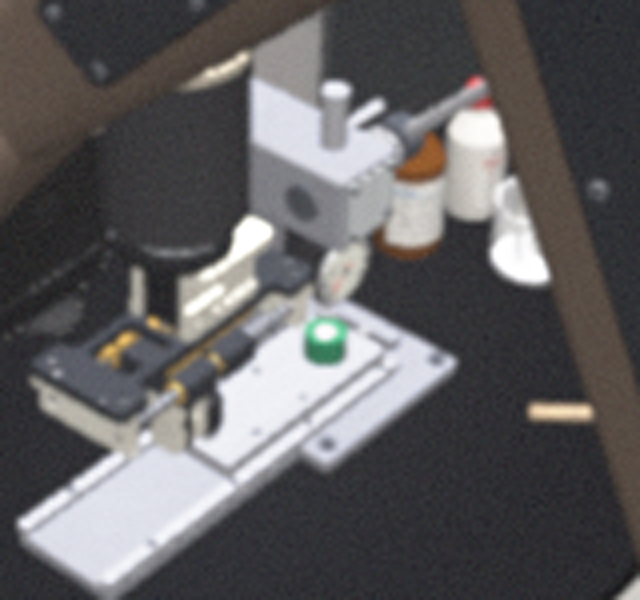

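View pics/t13.png

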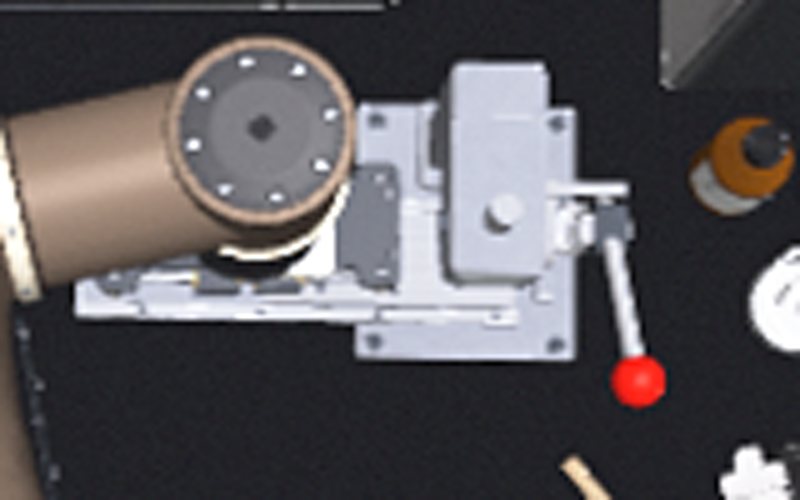

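```bash
python3 - <<'E'
from h import *
a=ray('scene',260+193/4,160+427/4,53.5);b=ray('scene',260+325.5/4,160+330/4,53.5);print(a,b,b-a)
# foot/gauge: head top post in top view & scene
E
python3 - <<'E'
import sys;sys.path.insert(0,'.')
from h import *
# post on the head (gauge axis?) top view base ~ (500,216), scene base ~(336,146), top (336,92)
for z in (213,235,245): print(z,ray('top',280+505/5,180+208/5,z),ray('scene',260+336/4,160+92/4,z))
print(ray('scene',260+335/4,160+145/4,213))
E
```

```text
[598.62189127 -68.7107282   53.5       ] [ 595.48707636 -208.58783165   53.5       ] [  -3.13481491 -139.87710345    0.        ]
213 [ 605.25263384 -217.18620487  213.        ] [ 633.42025104 -259.46339762  213.        ]
235 [ 601.80579493 -214.497916    235.        ] [ 612.64683767 -231.71813295  235.        ]
245 [ 600.23904998 -213.27596651  245.        ] [ 603.20437705 -219.10664901  245.        ]
[ 593.67061907 -207.80908698  213.        ]
```

Call:
{"method": "servo_tool", "body": {"increments": [{"x": 0, "y": 0.02, "z": 0, "wx": 0, "wy": 0, "wz": 0, "gripper": 0}, {"x": 0, "y": 0.04, "z": -0.01, "wx": 0, "wy": 0, "wz": 0, "gripper": 0}, {"x": 0, "y": 0.04, "z": -0.06, "wx": 0, "wy": 0, "wz": 0, "gripper": 0}, {"x": 0, "y": 0.04, "z": -0.11, "wx": 0, "wy": 0, "wz": 0, "gripper": 0.06}, {"x": 0, "y": 0.04, "z": -0.16, "wx": 0, "wy": 0, "wz": 0, "gripper": 0.06}, {"x": 0.02, "y": 0.04, "z": -0.21, "wx": 0, "wy": 0, "wz": 0, "gripper": 0.06}, {"x": 0.05, "y": 0.02, "z": -0.25, "wx": 0, "wy": 0, "wz": 0, "gripper": 0.06}, {"x": 0.08, "y": -0.02, "z": -0.28, "wx": 0, "wy": 0, "wz": 0, "gripper": 0.06}, {"x": 0.1, "y": -0.06, "z": -0.295, "wx": 0, "wy": 0, "wz": 0, "gripper": 0.06}, {"x": 0.113, "y": -0.1, "z": -0.295, "wx": 0, "wy": 0, "wz": 0, "gripper": 0.06}, {"x": 0.113, "y": -0.14, "z": -0.295, "wx": 0, "wy": 0, "wz": 0, "gripper": 0.06}, {"x": 0.113, "y": -0.14, "z": -0.295, "wx": 0, "wy": 0, "wz": 0, "gripper": 0.06}]}}

```text
clock: 13.75
ee_pos: [491.9, -205.6, 361.1]
orientation: [-0.005, 1.0, -0.001, 0.0]
force: [-1.2, 0.3, 0.2]
opening: 0.676
```

Run:
```python
from h import *
s=sense();print(s['clock'],s['ee_pos'],s['orientation'],s['qpos'],s['opening'])
cp=camera_params('wrist');im=camera('wrist');cv2.imwrite('pics/w14.png',im);np.savez('cp14.npz',**cp)
sc=camera('scene');cv2.imwrite('pics/s14.png',cv2.resize(sc[160:310,260:420],(640,600),interpolation=cv2.INTER_CUBIC))
tp=camera('top');cv2.imwrite('pics/t14.png',cv2.resize(tp[180:280,280:440],(800,500),interpolation=cv2.INTER_CUBIC))
print(proj('wrist',(491,-281,289.6),cp))
```

```text
13.75 [ 491.94045689 -205.60937208  361.14411883] [-4.50953459e-03  9.99989585e-01 -5.57718472e-04  4.27788578e-04] [-2.71227023e-02  6.62644809e-02 -1.00826856e-01  1.10335008e-03
 -1.40281466e+00 -1.53483851e+00] 0.6756925896490011
[198.53872573 257.55039025]
```

View pics/w14.png

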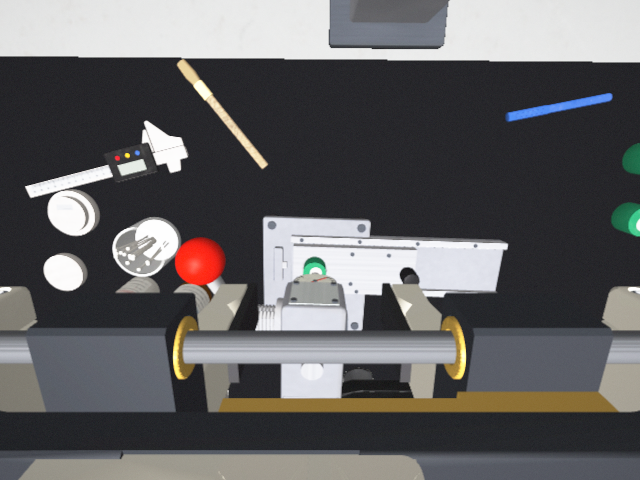

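View pics/s14.png

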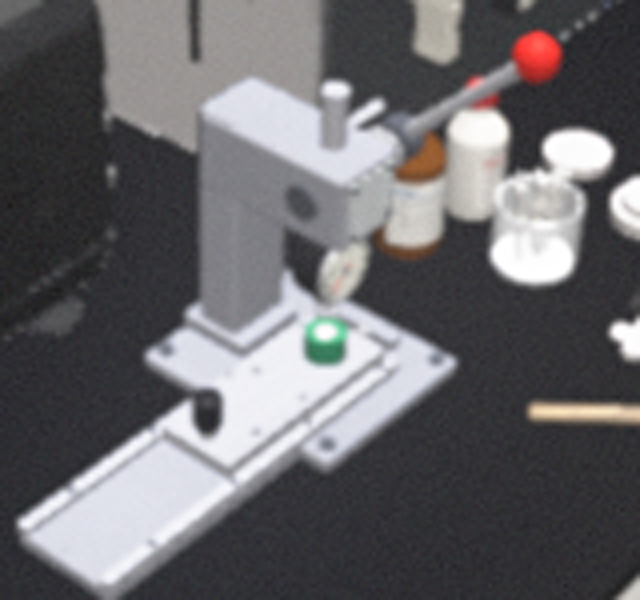

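View pics/t14.png

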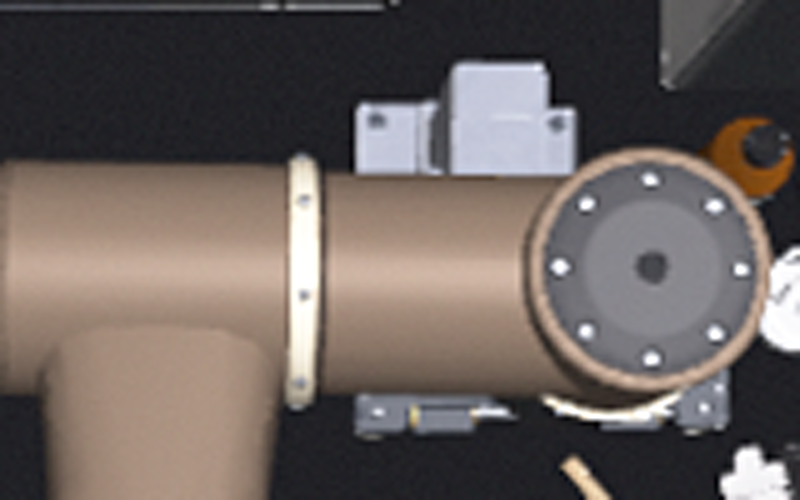

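Run:
```python
from h import *
cp=dict(np.load('cp14.npz'))
im=cv2.imread('pics/w14.png')
cv2.imwrite('pics/w14z.png',cv2.resize(im[205:305,240:390],(800,533),interpolation=cv2.INTER_CUBIC))
hsv=im.astype(int);m=(hsv[...,2]-hsv[...,1]>90)&(hsv[...,2]-hsv[...,0]>90);m[:230]=0;m[300:]=0;m[:,:170]=0;m[:,235:]=0
v,u=np.nonzero(m);print('red',u.min(),u.max(),v.min(),v.max(),u.mean(),v.mean())
print('knob',ray('wrist',(u.min()+u.max()+1)/2-.5,(v.min()+v.max())/2,289.6,cp))
print('size',(u.max()-u.min()+1))
```

```text
red 175 224 237 285 199.29675013319127 261.06553010122536
knob [ 493.30563371 -280.60618596  289.6       ]
size 50
```

View pics/w14z.png

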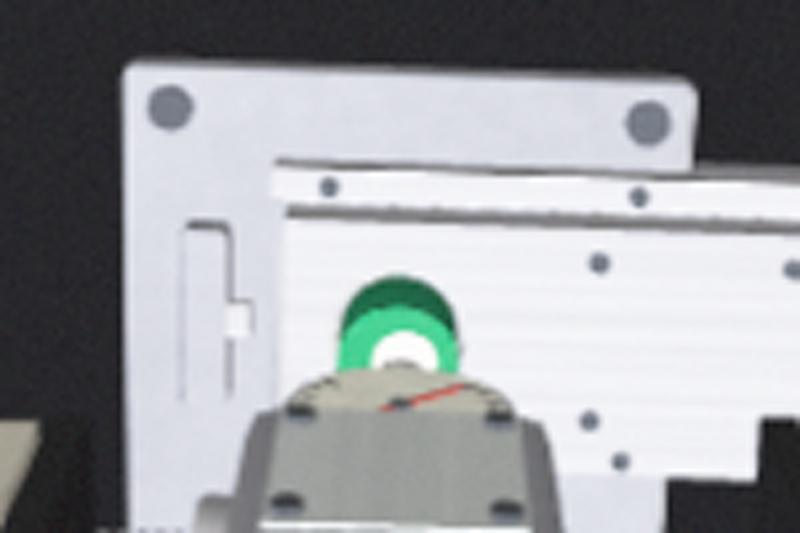

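Run:
```python
from h import *
cp=dict(np.load('cp14.npz'))
f=lambda u,v,z: print(ray('wrist',240+u/5.333,205+v/5.33,z,cp))
f(399,345,53.5)   # mount top center
f(122,65,12);f(697,85,12)
f(287,400,213) ;f(518,400,213)
f(253,320,30);f(275,320,35.5);f(287,240,35.5)
print('nest-carr.end at load:')
c9=dict(np.load('cp9.npz'))
print(ray('wrist',321,108,35.5,c9),ray('wrist',320,159.5,53.5,c9))
```

```text
[ 594.96273502 -210.65258136   53.5       ]
[ 533.72146843 -283.82348037   12.        ]
[ 537.89372463 -133.33198292   12.        ]
[ 539.66722007 -227.12394029  213.        ]
[ 539.35176747 -189.49590113  213.        ]
[ 597.81200423 -249.23454833   30.        ]
[ 595.598357   -243.02473915   35.5       ]
[ 573.62058756 -239.62851994   35.5       ]
nest-carr.end at load:
[ 602.47939149 -102.15500866   35.5       ] [602.96191301 -72.17459043  53.5       ]
```

Call:
{"method": "servo_tool", "body": {"increments": [{"x": -0.001, "y": -0.04, "z": 0, "wx": 0, "wy": 0, "wz": 0, "gripper": 0.065}, {"x": -0.001, "y": -0.075, "z": 0.01, "wx": 0, "wy": 0, "wz": 0, "gripper": 0.065}, {"x": -0.001, "y": -0.075, "z": 0.025, "wx": 0, "wy": 0, "wz": 0, "gripper": 0.065}, {"x": -0.001, "y": -0.075, "z": 0.025, "wx": 0, "wy": 0, "wz": 0, "gripper": 0.065}, {"x": -0.001, "y": -0.075, "z": 0.025, "wx": 0, "wy": 0, "wz": 0, "gripper": 0.065}]}}

```text
clock: 14.4
ee_pos: [495.2, -275.7, 335.7]
orientation: [-0.007, 1.0, -0.0, -0.0]
force: [0.7, 0.1, 0.5]
opening: 0.743
```

Run:
```python
from h import *
s=sense();print(s['clock'],s['ee_pos'],s['orientation'],s['opening'])
cp=camera_params('wrist');im=camera('wrist');cv2.imwrite('pics/w15.png',im)
hsv=im.astype(int);m=(hsv[...,2]-hsv[...,1]>90)&(hsv[...,2]-hsv[...,0]>90);m[:230]=0;m[:,:260]=0;m[:,380:]=0
v,u=np.nonzero(m);print('red',u.min(),u.max(),v.min(),v.max())
print('knob',ray('wrist',(u.min()+u.max())/2,v.min()+(u.max()-u.min())/2,289.6,cp),proj('wrist',(492,-281,289.6),cp))
```

```text
14.4 [ 495.23640748 -275.66288008  335.67740713] [-7.27082739e-03  9.99973501e-01 -7.94258725e-05 -3.55959505e-04] 0.743145053104248
red 284 337 246 299
knob [ 493.15408015 -280.23192724  289.6       ] [309.13649751 270.5644587 ]
```

View pics/w15.png

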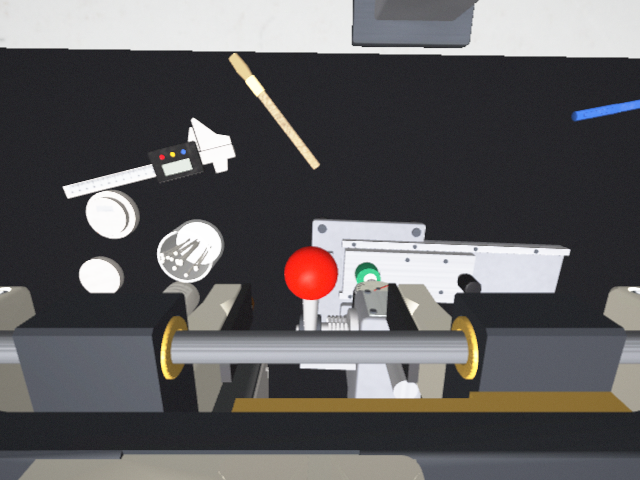

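Call:
{"method": "servo_tool", "body": {"grip_force": 15, "increments": [{"x": 0.0025, "y": -0.005, "z": 0.01, "wx": 0, "wy": 0, "wz": 0, "gripper": 0.065}, {"x": 0.0025, "y": -0.005, "z": 0.03, "wx": 0, "wy": 0, "wz": 0, "gripper": 0.065}, {"x": 0.0025, "y": -0.005, "z": 0.048, "wx": 0, "wy": 0, "wz": 0, "gripper": 0.065}, {"x": 0.0025, "y": -0.005, "z": 0.048, "wx": 0, "wy": 0, "wz": 0, "gripper": 0.065}, {"x": 0.0025, "y": -0.005, "z": 0.048, "wx": 0, "wy": 0, "wz": 0, "gripper": 0.065}]}}

```text
clock: 14.95
ee_pos: [492.6, -281.5, 288.1]
orientation: [-0.007, 1.0, -0.0, 0.0]
force: [-0.1, 0.2, 1.2]
opening: 0.741
```

Run:
```python
from h import *
s=sense();print(s['clock'],s['ee_pos'],s['orientation'],s['opening'],s['force'])
cp=camera_params('wrist');im=camera('wrist');cv2.imwrite('pics/w16.png',im)
```

```text
14.95 [ 492.60354302 -281.47152003  288.06343025] [-6.95074739e-03  9.99975818e-01 -2.23836969e-04  3.01865439e-05] 0.7411722893632791 [-0.08083006  0.17719542  1.18339524]
```

View pics/w16.png

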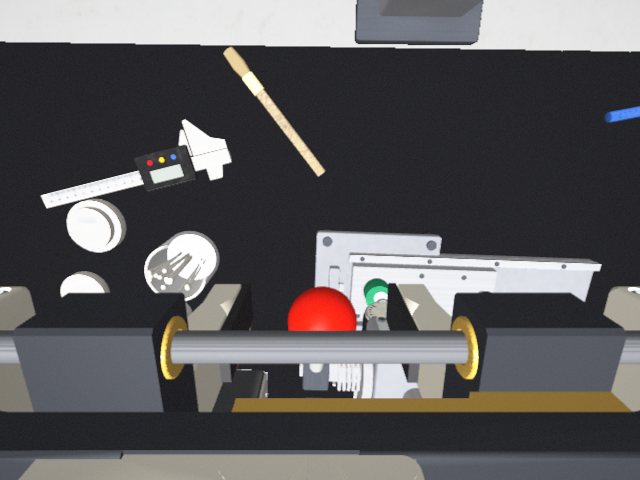

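Ball centred between the fingers. Close.

Call:
{"method": "servo_tool", "body": {"grip_force": 20, "increments": [{"x": 0, "y": 0.001, "z": 0, "wx": 0, "wy": 0, "wz": 0, "gripper": 0.02}, {"x": 0, "y": 0.001, "z": 0, "wx": 0, "wy": 0, "wz": 0, "gripper": 0.02}, {"x": 0, "y": 0.001, "z": 0, "wx": 0, "wy": 0, "wz": 0, "gripper": 0.02}, {"x": 0, "y": 0.001, "z": 0, "wx": 0, "wy": 0, "wz": 0, "gripper": 0.02}, {"x": 0, "y": 0.001, "z": 0, "wx": 0, "wy": 0, "wz": 0, "gripper": 0.02}, {"x": 0, "y": 0.001, "z": 0, "wx": 0, "wy": 0, "wz": 0, "gripper": 0.02}, {"x": 0, "y": 0.001, "z": 0, "wx": 0, "wy": 0, "wz": 0, "gripper": 0.02}]}}

```text
clock: 15.7
ee_pos: [492.5, -280.4, 287.6]
orientation: [-0.007, 1.0, 0.0, 0.0]
force: [-0.6, 1.7, 1.0]
opening: 0.324
```

Run:
```python
from h import *
s=sense();p=s['ee_pos'];print(s['clock'],p,s['opening']*87.6,s['force'])
# arc increments in world
for a in np.arange(0,1.0,.08):
    dx=-150*(np.cos(.8-a)-np.cos(.8)); dz=150*(np.sin(.8-a)-np.sin(.8))
    print(round(a,2),'tool x %.4f  y %.4f z %.4f'%(-dx/1000,-dx*-.023/1000*1,-dz/1000))
```

```text
15.7 [ 492.49671046 -280.41376373  287.64195912] 28.35359610684341 [-0.6001588   1.68300716  0.99727156]
0.0 tool x 0.0000  y -0.0000 z -0.0000
0.08 tool x 0.0083  y -0.0002 z 0.0087
0.16 tool x 0.0158  y -0.0004 z 0.0180
0.24 tool x 0.0226  y -0.0005 z 0.0279
0.32 tool x 0.0285  y -0.0007 z 0.0383
0.4 tool x 0.0337  y -0.0008 z 0.0492
0.48 tool x 0.0379  y -0.0009 z 0.0604
0.56 tool x 0.0412  y -0.0009 z 0.0719
0.64 tool x 0.0436  y -0.0010 z 0.0837
0.72 tool x 0.0450  y -0.0010 z 0.0956
0.8 tool x 0.0455  y -0.0010 z 0.1076
0.88 tool x 0.0450  y -0.0010 z 0.1196
0.96 tool x 0.0436  y -0.0010 z 0.1315
```

Call:
{"method": "servo_tool", "body": {"grip_force": 25, "increments": [{"x": 0.0083, "y": 0.0013, "z": 0.0087, "wx": 0, "wy": 0, "wz": 0, "gripper": 0.02}, {"x": 0.0158, "y": 0.0016, "z": 0.018, "wx": 0, "wy": 0, "wz": 0, "gripper": 0.02}, {"x": 0.0226, "y": 0.0018, "z": 0.0279, "wx": 0, "wy": 0, "wz": 0, "gripper": 0.02}, {"x": 0.0285, "y": 0.002, "z": 0.0383, "wx": 0, "wy": 0, "wz": 0, "gripper": 0.02}, {"x": 0.0337, "y": 0.002, "z": 0.0492, "wx": 0, "wy": 0, "wz": 0, "gripper": 0.02}, {"x": 0.0379, "y": 0.002, "z": 0.0604, "wx": 0, "wy": 0, "wz": 0, "gripper": 0.02}, {"x": 0.0412, "y": 0.002, "z": 0.0719, "wx": 0, "wy": 0, "wz": 0, "gripper": 0.02}, {"x": 0.0436, "y": 0.002, "z": 0.0837, "wx": 0, "wy": 0, "wz": 0, "gripper": 0.02}, {"x": 0.0443, "y": 0.002, "z": 0.09, "wx": 0, "wy": 0, "wz": 0, "gripper": 0.02}, {"x": 0.0443, "y": 0.002, "z": 0.09, "wx": 0, "wy": 0, "wz": 0, "gripper": 0.02}]}}

```text
clock: 16.7
ee_pos: [447.5, -279.0, 196.4]
orientation: [-0.007, 1.0, 0.0, -0.001]
force: [-1.8, -2.4, 4.3]
opening: 0.32
```

Run:
```python
from h import *
s=sense();print(s['clock'],s['ee_pos'],s['opening']*87.6,s['force'])
im=camera('wrist');cv2.imwrite('pics/w17.png',im)
sc=camera('scene');cv2.imwrite('pics/s17.png',cv2.resize(sc[160:310,260:420],(640,600),interpolation=cv2.INTER_CUBIC))
```

```text
16.7 [ 447.4796883  -279.02131939  196.38704155] 28.049380495873823 [-1.76183882 -2.39836604  4.29341139]
```

View pics/w17.png

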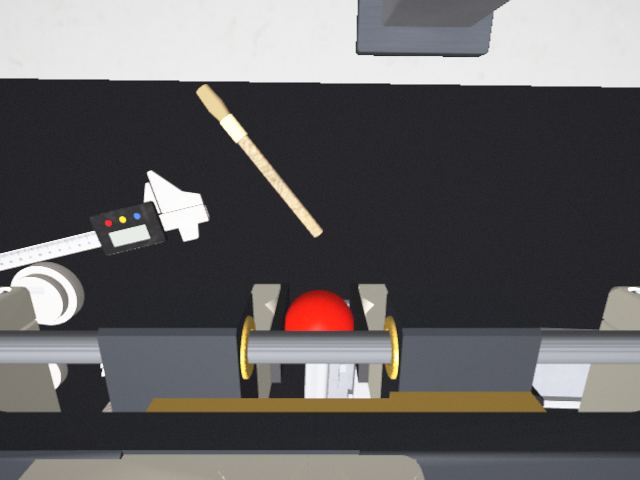

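View pics/s17.png

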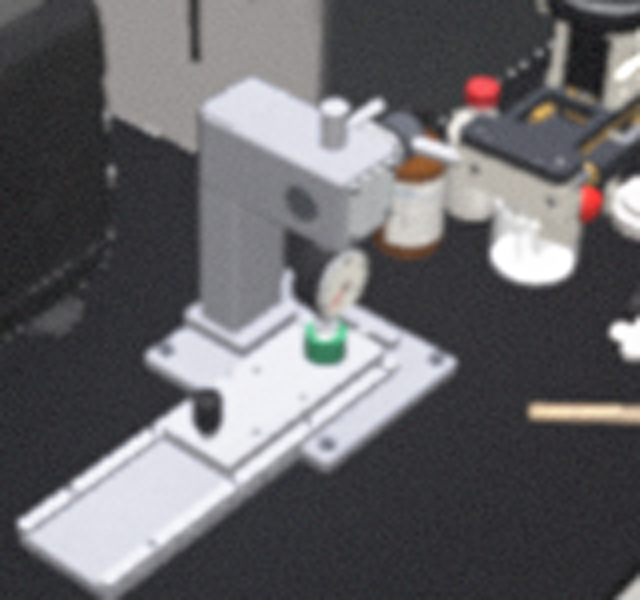

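Call:
{"method": "servo_tool", "body": {"grip_force": 25, "increments": [{"x": 0.001, "y": 0, "z": 0.009, "wx": 0, "wy": 0, "wz": 0, "gripper": 0.02}, {"x": 0.0012, "y": 0, "z": 0.018, "wx": 0, "wy": 0, "wz": 0, "gripper": 0.02}, {"x": 0.001, "y": 0, "z": 0.026, "wx": 0, "wy": 0, "wz": 0, "gripper": 0.02}, {"x": 0.0005, "y": 0, "z": 0.033, "wx": 0, "wy": 0, "wz": 0, "gripper": 0.02}, {"x": 0, "y": 0, "z": 0.038, "wx": 0, "wy": 0, "wz": 0, "gripper": 0.02}, {"x": -0.0006, "y": 0, "z": 0.04, "wx": 0, "wy": 0, "wz": 0, "gripper": 0.02}, {"x": -0.0006, "y": 0, "z": 0.04, "wx": 0, "wy": 0, "wz": 0, "gripper": 0.02}]}}

```text
clock: 17.5
ee_pos: [448.5, -279.0, 157.2]
orientation: [-0.007, 1.0, 0.0, -0.001]
force: [-2.9, -2.2, 4.2]
opening: 0.324
```

Call:
{"method": "servo_tool", "body": {"grip_force": 25, "increments": [{"x": 0, "y": 0, "z": 0.001, "wx": 0, "wy": 0, "wz": 0, "gripper": 0.02}, {"x": 0, "y": 0, "z": 0.002, "wx": 0, "wy": 0, "wz": 0, "gripper": 0.02}, {"x": 0, "y": 0, "z": 0.002, "wx": 0, "wy": 0, "wz": 0, "gripper": 0.02}]}}

```text
clock: 17.8
ee_pos: [448.7, -279.1, 155.6]
orientation: [-0.007, 1.0, 0.0, 0.0]
force: [-3.4, -2.3, 4.6]
opening: 0.328
```

Call:
{"method": "servo_tool", "body": {"grip_force": 25, "increments": [{"x": 0, "y": 0, "z": 0.001, "wx": 0, "wy": 0, "wz": 0, "gripper": 0.02}, {"x": 0, "y": 0, "z": 0.002, "wx": 0, "wy": 0, "wz": 0, "gripper": 0.02}, {"x": 0, "y": 0, "z": 0.002, "wx": 0, "wy": 0, "wz": 0, "gripper": 0.02}]}}

```text
clock: 18.1
ee_pos: [449.1, -279.1, 153.7]
orientation: [-0.007, 1.0, -0.0, 0.0]
force: [-2.0, -1.9, 4.2]
opening: 0.326
```

Run:
```python
from h import *
s=sense();print(s['clock'],s['ee_pos'],s['opening']*87.6,s['force'])
cp=camera_params('wrist');im=camera('wrist');cv2.imwrite('pics/w18.png',im)
sc=camera('scene');cv2.imwrite('pics/s18.png',cv2.resize(sc[160:310,260:420],(640,600),interpolation=cv2.INTER_CUBIC))
```

```text
18.1 [ 449.05032028 -279.09967859  153.65343065] 28.56110845918013 [-1.9520213  -1.93763792  4.20972164]
```

View pics/w18.png

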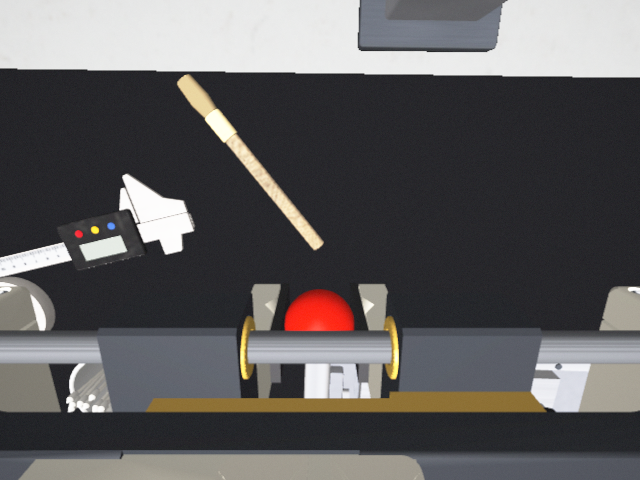

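View pics/s18.png

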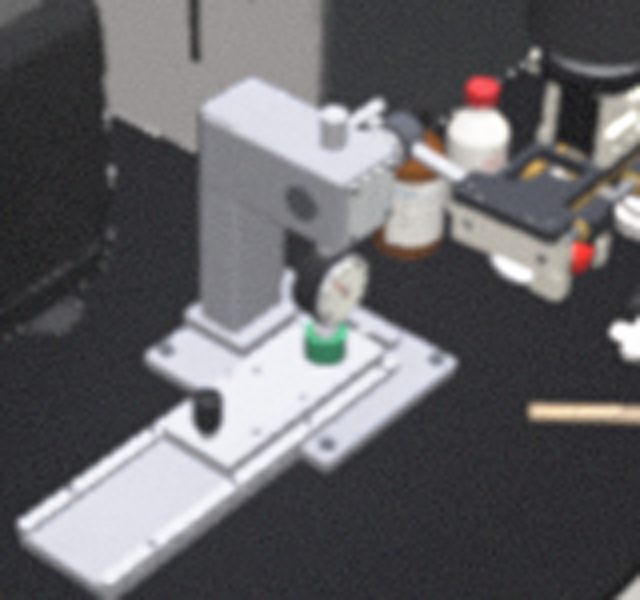

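Call:
{"method": "servo_tool", "body": {"grip_force": 25, "increments": [{"x": 0, "y": 0, "z": 0.001, "wx": 0, "wy": 0, "wz": 0, "gripper": 0.02}, {"x": 0, "y": 0, "z": 0.002, "wx": 0, "wy": 0, "wz": 0, "gripper": 0.02}, {"x": 0, "y": 0, "z": 0.002, "wx": 0, "wy": 0, "wz": 0, "gripper": 0.02}]}}

```text
clock: 18.5
ee_pos: [449.3, -279.2, 152.5]
orientation: [-0.007, 1.0, -0.0, 0.001]
force: [-3.7, 0.9, 11.6]
opening: 0.324
```

Call:
{"method": "servo_tool", "body": {"grip_force": 25, "increments": [{"x": 0, "y": 0, "z": 0.0007, "wx": 0, "wy": 0, "wz": 0, "gripper": 0.02}, {"x": 0, "y": 0, "z": 0.0007, "wx": 0, "wy": 0, "wz": 0, "gripper": 0.02}, {"x": 0, "y": 0, "z": 0.0007, "wx": 0, "wy": 0, "wz": 0, "gripper": 0.02}, {"x": 0, "y": 0, "z": 0.0007, "wx": 0, "wy": 0, "wz": 0, "gripper": 0.02}, {"x": 0, "y": 0, "z": 0.0007, "wx": 0, "wy": 0, "wz": 0, "gripper": 0.02}]}}

```text
clock: 19.0
ee_pos: [449.4, -279.3, 152.2]
orientation: [-0.007, 1.0, -0.0, 0.001]
force: [-4.8, 2.1, 15.1]
opening: 0.329
```

Run:
```python
from h import *
s=sense();print(s['clock'],s['ee_pos'],s['opening']*87.6,s['force'],s['qvel'])
im=camera('wrist');cv2.imwrite('pics/w19.png',im)
sc=camera('scene');cv2.imwrite('pics/s19.png',cv2.resize(sc[160:310,260:420],(640,600),interpolation=cv2.INTER_CUBIC))
s=sense();print(s['ee_pos'],s['force'])
```

```text
19.0 [ 449.35100707 -279.27973702  152.23033646] 28.799966606926265 [-4.82374579  2.10763033 15.09456109] [-0.00046836 -0.00025888 -0.00013922 -0.00225412  0.00172453  0.00013031]
[ 449.33519348 -279.27683513  152.23908334] [-4.947258    0.48929901 14.17276336]
```

View pics/w19.png

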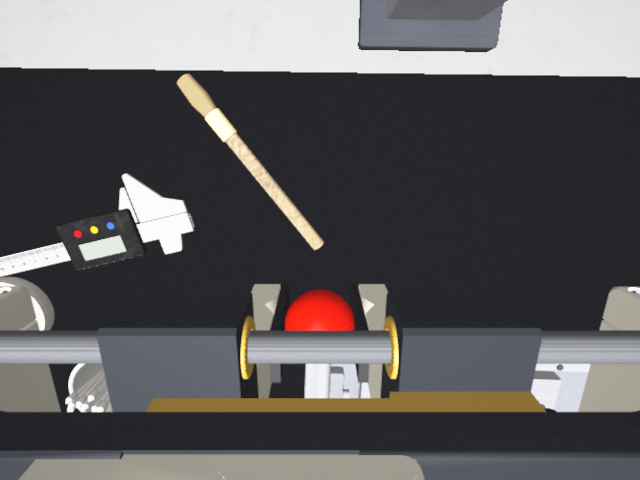

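View pics/s19.png

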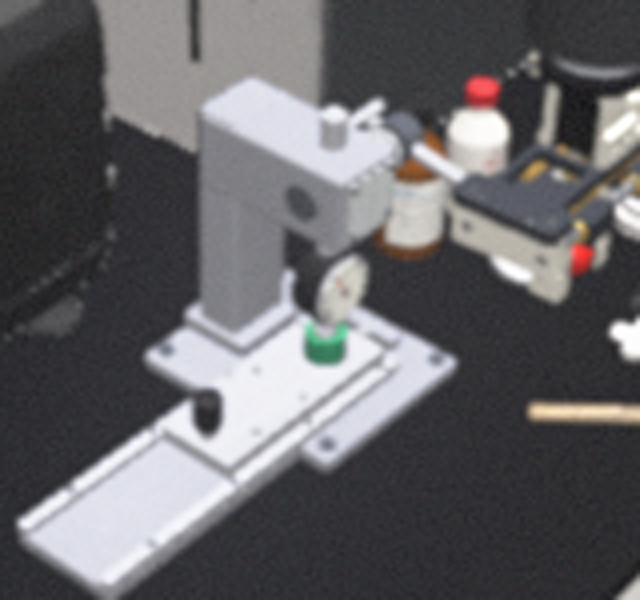

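```bash
python3 -c "
from plant import *
manip.sign_off();s=sense();print(s['clock'],s['ee_pos'],s['force'])"
```

```text
the job is handed in; nothing more can be done
the job is handed in; nothing more can be done
```

The job was handed in at about 19 s, with the fingers still gripping the red knob and the lever held at its stop. The sign-off gives no verdict.

- **Mount:** I picked the smallest of the three green mounts and lowered it into the nest until it touched the floor at 6.8 N. The tool height agreed with the mount being fully down. I then let go, and the pictures showed it seated face up.
- **Carriage:** I pushed its knob with closed fingers until the force jumped to 26 N at the end stop. The wrist camera put the mount within about 1 mm of the gauge axis, taken from the base plate's edges. Its travel measured about 140 mm, not 150. The first picture's estimates also put it about 10 mm in from fully out at the start.
- **Lever:** I gripped the knob and followed its arc. The upward force on the tool stayed near 4.5 N, then rose sharply to 14–15 N at the stop. The knob came down 135 mm against the 131.5 mm I had worked out, and it did not slip in the fingers. The last picture shows the foot on the mount, but I had no direct reading of the foot's force.
- **Left alone:** I saw no contact with the black mounts, the bottles or the swab jar, but I did not measure their positions again at the end.

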